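# Lay up a tile border strip in the setting-out jig

### The arm

A 6-joint arm with a two-finger parallel gripper is mounted at the origin on the work surface. World frame = base frame: x ahead of the robot, y to its left, z up, the work surface at z = 0. Lengths are in m, angles in rad, forces in N, time in s.
With the tool pointing down it reaches from about 0.3 to 0.775 m from the base axis. Payload 14.6 kg.
Tool frame: the origin (TCP) lies on the centre line of the jaws, within the pads' length; the fingertips stand 19 mm ahead of it and the grasp point (between the pads) is the TCP; z points along the fingers, y is the line along which they close (so a half turn about z gives the same grasp; the last joint's range is limited). The gripper opens to 94 mm and grips with 3 to 60 N. Pads are 16 mm wide; open, the fingers measure 119 mm over their backs; the gripper's body (75 mm by 177 mm) begins 78 mm behind the grasp point.
Start: joints at [-0.067, 0.3, 1.521, -0, 1.321, -0.067], TCP at [0.55, -0, 0.193] pointing down, gripper open.
Joint ranges: [-3.03, 3.03], [-0.79, 2.21], [0.23, 2.52], [-1.04, 4.18], [0, 3.07], [-2.55, 2.55]. Speed limits (rad/s): [2.22, 2.22, 2.57, 3.14, 3.14, 3.14].

### API

Orientations are given as [roll, pitch, yaw] about the fixed x, y, z axes, in that order (R = Rz(yaw) Ry(pitch) Rx(roll)).
In Python, from station import get_obs, camera, workorder gives the robot as it stands.
- The arm moves only by the tool play_rows, never from a script. Its argument "motion" is a list that holds one entry, the list of rows, each a list of 7 numbers: the shift along the tool's x, y, z as a fraction of full scale, then the turn, a rotation vector about the tool's x, y, z as a fraction of full scale, then the opening, from -1 (shut) to 1 (fully open). In form: [[[x, y, z, ax, ay, az, grip], ...]]. A call has 1 to 10 rows; each row is the pose to reach, as a shift and turn from the pose commanded when the call began, along the tool's axes at that moment, turning the shorter way round; what a row does not reach only later rows make up. Full scale, the value 1, is 0.25 m for a shift and 2 pi rad for a turn. A row lasts 1/10 s, in which the tool goes at most 50 mm and 8.59 degrees, less where a joint would pass 70% of its speed; a pose out of reach is approached as far as the arm can. A call with a number of a shift or a turn outside -1 to 1 is refused whole. A call with a gripper value outside its range is refused whole. The fingers move at their own pace and stop on an object; "grip_force" is the grip in N (left out, the last holds). Time passes only in rows, so rows that repeat a pose let the fingers close. It gives the time, the measured TCP pose, the force, the opening and the grip force at its end, in the units of the state.
- get_obs(): the state, without advancing time (a new reading comes with each control period).
- camera(name): name is "scene" or "side" or "wrist"; returns a dict with "frame" (384x512x3 uint8, red, green, blue), "z_map" (384x512 float32, m along the optical axis (not along the pixel's ray), 0 where there is no reading), "camera_matrix" (3x3 intrinsics, pixels), "D" ([k1, k2, p1, p2, k3] as OpenCV has them; the pictures are not rectified), "T" (4x4, takes a point from camera to world coordinates); the wrist camera has in their place "T_tool_cam" (4x4, takes a point from camera to tool coordinates, whose origin is the TCP and whose axes are the flange's). Camera axes: x right, y up, looking along -z (the intrinsics and any distortion apply to the point x, -y, -z); pixel columns grow to the right and rows downward; lengths in m; the calibration is good to about 2 mm. A picture is of the moment at which its call begins: read the wrist's pose just before it.
- workorder.hand_in(): hands the job in; it is judged then, once.
The state is a dict: "time_s": time; "qpos": joint angles; "joint_vel": joint speeds; "tau": joint torques, N m; "ee_pos": TCP position; "eef_rot": TCP orientation; "force": force on the tool from outside, world axes, zero at the start; "moment": the same for the moment, N m; "grip_width": finger opening in m; "grip_force": force on a finger pad.
Only numpy, scipy, OpenCV 4.12 (cv2) and the standard library are available. Lean on these libraries where they do the work, as an engineer would, in place of code of your own. Each camera call takes 0.05 s, during which the arm holds its last target. There are 200 camera calls.

### The job

Lay up a tile border in the setting-out jig, from its fixed corner on: bar, dot, bar and so on, with every blue bar on the ware board and one terracotta dot from the pocket tray between each two bars, all lying flat, pushed home against the long fence and the end stop and tight against each other. Slide the jig's sliding stop out of the way as needed, and at the end bring it up snug against the last bar and let go. The glazed edges chip, so never squeeze a piece or press it into the jig with more than 50 N; leave the spare dots in the tray and the paint pots where they are.

Things in the scene. Friction and masses are not known exactly. Their poses are not given: they have to be found in the camera images.
- jig: Fixed; plywood base 12 mm thick with two aluminium stops 10 mm high on it. Origin: at table level below the inner corner of long fence and fixed end stop. x points to the fence: its face is x = 0, pieces lie at -x, base edge at x = -85 mm. y points to the end stop: its face is y = 0 (from x = 0 to -60 mm); the row runs along the fence to -y; base ends at y = -410 mm.
- slide (a joint): Sliding stop: steel jaw on a bridge straddling the fence. Value in m: distance from the fixed end stop to the jaw's face, 0 to 0.355 (wide open). About 2 N moves it; it stays where left. The jaw covers x = -37 to -1 mm of the jig's frame, 16 mm thick; the bridge, 26 mm along the row, reaches from x = -36 to +34 mm, top 36 mm above the table.
- slide_knob (a point): Centre of the top of the sliding stop's black upright round knob, diameter 18 mm, 36 mm tall (from 36 to 72 mm above the table), 13 mm behind the jaw's face, at x = -2 mm of the jig's frame. Pinch it from above, or push it, to slide the stop.
- bar1: Blue glazed ceramic border bar with cream pattern, the same on both faces, 60 x 26 x 12 mm, about 44 g; starts on the ware board. Origin: centre of its underside; x along its length, z up. Absent in some starts (three or four of the four bars are there).
- bar2: Blue glazed ceramic border bar with cream pattern, the same on both faces, 60 x 26 x 12 mm, about 44 g; starts on the ware board. Origin: centre of its underside; x along its length, z up. Absent in some starts (three or four of the four bars are there).
- bar3: Blue glazed ceramic border bar with cream pattern, the same on both faces, 60 x 26 x 12 mm, about 44 g; starts on the ware board. Origin: centre of its underside; x along its length, z up. Absent in some starts (three or four of the four bars are there).
- bar4: Blue glazed ceramic border bar with cream pattern, the same on both faces, 60 x 26 x 12 mm, about 44 g; starts on the ware board. Origin: centre of its underside; x along its length, z up. Absent in some starts (three or four of the four bars are there).
- dot1: Terracotta-coloured square dot tile, the same on both faces, 26 x 26 x 12 mm, about 18 g; starts in a pocket of the tray, its upper 8 mm standing proud. Origin: centre of its underside, sides along x and y. Absent in some starts (three or four of the four are there).
- dot2: Terracotta-coloured square dot tile, the same on both faces, 26 x 26 x 12 mm, about 18 g; starts in a pocket of the tray, its upper 8 mm standing proud. Origin: centre of its underside, sides along x and y. Absent in some starts (three or four of the four are there).
- dot3: Terracotta-coloured square dot tile, the same on both faces, 26 x 26 x 12 mm, about 18 g; starts in a pocket of the tray, its upper 8 mm standing proud. Origin: centre of its underside, sides along x and y. Absent in some starts (three or four of the four are there).
- dot4: Terracotta-coloured square dot tile, the same on both faces, 26 x 26 x 12 mm, about 18 g; starts in a pocket of the tray, its upper 8 mm standing proud. Origin: centre of its underside, sides along x and y. Absent in some starts (three or four of the four are there).
- tray: Fixed white pocket tray 124 x 124 x 12 mm with four square pockets, each 4 mm deep and 29 mm wide, centred at x = +-29, y = +-29 mm. Origin: centre of its underside.
- ware_board: Fixed wooden ware board 100 x 270 x 10 mm on which the bars start. Origin: centre of its underside.
- pot_white: White paint pot, 54 mm wide, 36 mm high; a bystander. Origin: centre of its underside.
- pot_teal: Teal paint pot, 68 mm wide, 62 mm high, with a brush standing in it up to about 0.15 m high; a bystander. Origin: centre of its underside.
- pot_brown: Brown paint pot, 68 mm wide, 62 mm high, with a brush standing in it up to about 0.15 m high; a bystander. Origin: centre of its underside.
- pot_green: Green paint pot, 68 mm wide, 62 mm high; a bystander. Origin: centre of its underside.
- pot_orange: Orange paint pot, 68 mm wide, 62 mm high, with a brush standing in it up to about 0.15 m high; a bystander. Origin: centre of its underside.
- pot_blue: Blue paint pot, 68 mm wide, 62 mm high; a bystander. Origin: centre of its underside.
There are look-alikes about, which are no part of the job. What is shaped like the bar1 but red, turquoise or yellow is not meant.

How it is judged:
By the outcome, as a careful person would: the job done as asked, in the order asked, and still so for the second after the job is handed in, with the robot touching nothing.
Of bar1, bar2, bar3, bar4 only 3 to 4 are there at a start; the rules pass over those that are not, and their reading is None.
Of dot1, dot2, dot3, dot4 only 3 to 4 are there at a start; the rules pass over those that are not, and their reading is None.
At some moment in a run one of bar1, bar2, bar3, bar4 may be knocked a few centimetres aside while the robot is not near it.
Once in a run the grip may slacken for a moment while it holds something.
It also fails if it takes over 210 s, if anything falls off the work surface, if the arm or the gripper's body presses on something with over 40 N, if the wrist force passes 120 N, or if a joint passes its speed limit or range.

## Working session

There is one attempt and no reset: what is moved stays moved. The work goes in short steps, Python scripts to look and compute and a tool call to move; the robot and the scene stay as the last step left them, time stands still between calls to the robot, and variables do not carry over. Pictures are saved under pics/ and viewed, at most 14 in all, crops included, and the job is handed in when it is done.

Besides the shell and the picture viewer there is one more tool, called after "Call:" as name(argument=value, ...) on one line, values as JSON. play_rows: Moves the arm, as the interface text tells. Its arguments: {"type":"object","properties":{"motion":{"type":"array"},"grip_force":{"type":"number"}},"required":["motion"]}

```bash
mkdir -p pics; ls; python3 - <<'E'
from station import get_obs,camera
import cv2,numpy as np,pickle
print(get_obs())
for n in ["scene","side","wrist"]:
    c=camera(n); pickle.dump(c,open(f'pics/{n}0.pkl','wb'))
    print(n,c['camera_matrix'].tolist(),c['D'],(c['T'] if 'T' in c else c['T_tool_cam']).round(4).tolist())
    cv2.imwrite(f'pics/{n}0.png',cv2.resize(c['frame'][:,:,::-1],(800,600),interpolation=cv2.INTER_CUBIC))
E
```

```text
pics
{'time_s': 0.0, 'qpos': array([-6.65814512e-02,  3.00458176e-01,  1.52157786e+00, -2.41602486e-05,
        1.32071357e+00, -6.65552812e-02]), 'joint_vel': array([ 0.00038336, -0.00131493,  0.00063902,  0.00082813,  0.00014742,
        0.00038815]), 'tau': array([-1.53750298e-03, -5.31805658e+01, -3.52735734e+01,  7.07558286e-02,
        2.43994006e-02, -4.79655944e-05]), 'ee_pos': array([5.49719740e-01, 1.93112978e-05, 1.92294794e-01]), 'eef_rot': array([-3.14043670e+00, -5.35947087e-05,  1.57077612e+00]), 'force': array([0.71078295, 0.29698201, 0.18772675]), 'moment': array([-0.02106972, -0.04227213, -0.00971215]), 'grip_force': 0.0, 'grip_width': 0.09382367095057649}
scene [[459.3417880923819, 0.0, 257.493983447574], [0.0, 459.3417880923819, 191.84099735435964], [0.0, 0.0, 1.0]] [-0.04204812  0.          0.          0.          0.        ] [[-0.3221, -0.5943, 0.7369, 1.4687], [0.9467, -0.1941, 0.2573, 0.3357], [-0.0099, 0.7805, 0.6251, 0.8591], [0.0, 0.0, 0.0, 1.0]]
side [[456.28253492398204, 0.0, 250.02685690449675], [0.0, 456.28253492398204, 190.1751204108922], [0.0, 0.0, 1.0]] [0.01941371 0.         0.         0.         0.        ] [[0.783, 0.3222, -0.5321, -0.1469], [-0.6218, 0.4293, -0.6551, -0.8486], [0.0174, 0.8437, 0.5365, 0.7832], [0.0, 0.0, 0.0, 1.0]]
wrist [[280.3470480979819, 0.0, 262.7810434779744], [0.0, 280.3470480979819, 195.10437231666], [0.0, 0.0, 1.0]] [0.02061772 0.         0.         0.         0.        ] [[0.0003, 0.9683, 0.2497, 0.0721], [1.0, -0.0002, -0.0004, -0.0004], [-0.0003, 0.2497, -0.9683, -0.1915], [0.0, 0.0, 0.0, 1.0]]
```

View pics/scene0.png

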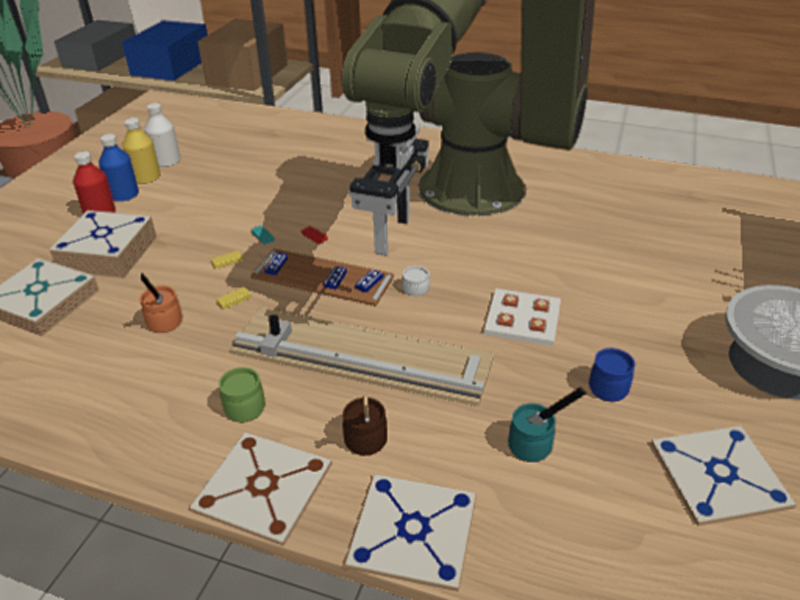

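View pics/side0.png

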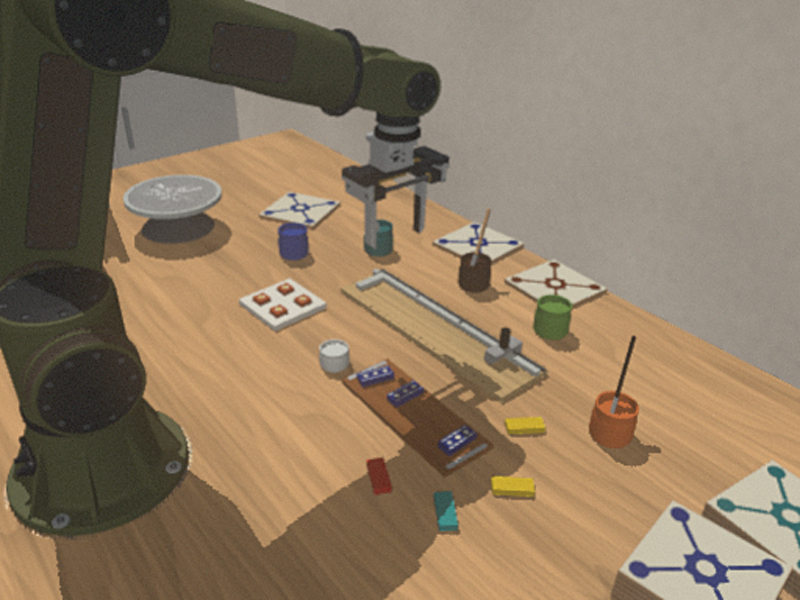

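The scene shows three blue bars on the board at (275,262), (336,277) and (369,281), and look-alikes off the board: red (314,235), turquoise (262,235), yellow (226,260) and (234,297). Four dots are in the tray at (510,300), (541,305), (505,320) and (538,324). The end stop is at (472,370) and the knob at (274,325). Next I look through the wrist camera.

View pics/wrist0.png

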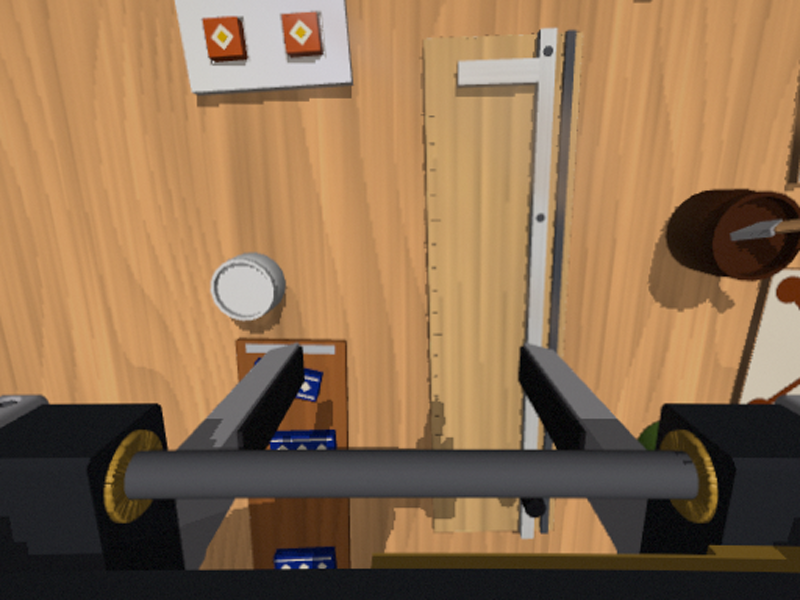

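```bash
cat > lib.py <<'E'
import cv2,numpy as np,pickle
from scipy.spatial.transform import Rotation as R
from station import get_obs,camera
def pose(o=None):
    o=o or get_obs(); T=np.eye(4); T[:3,:3]=R.from_euler('xyz',o['eef_rot']).as_matrix(); T[:3,3]=o['ee_pos']; return T
def grab(n):
    Tt=pose(); c=camera(n)
    c['W']=c['T'] if 'T' in c else Tt@c['T_tool_cam']
    return c
def rays(c,uv):
    p=cv2.undistortPoints(np.float64(uv).reshape(-1,1,2),c['camera_matrix'],c['D']).reshape(-1,2)
    return np.c_[p[:,0],-p[:,1],-np.ones(len(p))]
def cloud(c):
    "per pixel world points from the z map"
    h,w=c['z_map'].shape; v,u=np.mgrid[:h,:w]
    P=rays(c,np.c_[u.ravel(),v.ravel()])*c['z_map'].reshape(-1,1)
    return (P@c['W'][:3,:3].T+c['W'][:3,3]).reshape(h,w,3)
def onplane(c,uv,z):
    d=rays(c,uv)@c['W'][:3,:3].T; o=c['W'][:3,3]
    return o+d*((z-o[2])/d[:,2])[:,None]
def ortho(c,x0,x1,y0,y1,z,s=0.001):
    "top view of plane z; rows: x from x1 down to x0, cols: y from y1 to y0 (left = +y)"
    xs=np.arange(x1,x0,-s); ys=np.arange(y1,y0,-s)
    X,Y=np.meshgrid(xs,ys,indexing='ij'); P=np.c_[X.ravel(),Y.ravel(),np.full(X.size,z)]
    W=np.linalg.inv(c['W']); q=P@W[:3,:3].T+W[:3,3]; q=q*[1,-1,-1]
    uv=cv2.projectPoints(q,np.zeros(3),np.zeros(3),c['camera_matrix'],c['D'])[0].reshape(*X.shape,2).astype(np.float32)
    return cv2.remap(c['frame'],uv[...,0],uv[...,1],cv2.INTER_CUBIC)
def blobs(c,lo,hi,amin,zr=(0.012,0.04)):
    "HSV blobs -> (px centre, area, world median z, minAreaRect of cloud points)"
    hsv=cv2.cvtColor(c['frame'],cv2.COLOR_RGB2HSV); m=cv2.inRange(hsv,lo,hi)
    m=cv2.morphologyEx(m,cv2.MORPH_CLOSE,np.ones((3,3)))
    n,l,s,ce=cv2.connectedComponentsWithStats(m); C=cloud(c); out=[]
    for i in range(1,n):
        if s[i,4]<amin: continue
        q=C[l==i]; z=np.median(q[:,2])
        if not zr[0]<z<zr[1]: continue
        cn=np.argwhere(l==i)[:,::-1]
        p=onplane(c,cn,z)[:,:2].astype(np.float32)
        out.append((ce[i].round(1),s[i,4],round(float(z),4),cv2.minAreaRect((p*1000).astype(np.float32))))
    return out
E
python3 - <<'E'
from lib import *
for n in ['scene','side','wrist']:
    c=pickle.load(open(f'pics/{n}0.pkl','rb')); c['W']=c['T'] if 'T' in c else pose()@c['T_tool_cam']
    C=cloud(c)
    print(n,'table z',np.median(C[300:340,200:300,2]))
    for b in blobs(c,(105,80,40),(130,255,255),20,(0.012,.04)): print('blue',b)
    for b in blobs(c,(2,110,80),(14,255,255),20,(0.011,.03)): print('terra',b)
E
```

```text
scene table z 0.0067341006166316
blue (array([176.6, 168.4]), np.int32(111), 0.0211, ((447.726806640625, -288.9083557128906), (70.32164764404297, 29.79271125793457), 4.968299865722656))
blue (array([214.5, 177.5]), np.int32(115), 0.0216, ((454.5075378417969, -156.77313232421875), (67.57695007324219, 28.57862091064453), 1.4617172479629517))
blue (array([235.9, 179.8]), np.int32(118), 0.0217, ((444.9337463378906, -90.51985931396484), (30.361726760864258, 65.08699798583984), 75.19573211669922))
terra (array([326.1, 192.7]), np.int32(37), 0.0191, ((417.3791809082031, 180.45555114746094), (27.513994216918945, 23.208690643310547), 11.767497062683105))
terra (array([346.1, 195.5]), np.int32(41), 0.0181, ((411.0432434082031, 238.25860595703125), (29.36635398864746, 23.130334854125977), 10.620417594909668))
terra (array([322.9, 204.9]), np.int32(46), 0.0187, ((474.4880065917969, 184.13046264648438), (29.85184669494629, 22.56029510498047), 12.067692756652832))
terra (array([343.8, 208.1]), np.int32(47), 0.0187, ((469.8748474121094, 242.64340209960938), (30.037107467651367, 24.14708709716797), 
[... 1103 characters left out ...]
837829589844), (30.776227951049805, 18.085689544677734), 70.34526062011719))
blue (array([194.2, 280.9]), np.int32(468), 0.0212, ((448.5604553222656, -149.82395935058594), (19.396825790405273, 61.137691497802734), 89.88270568847656))
blue (array([194.6, 356.6]), np.int32(464), 0.0208, ((442.8183288574219, -282.12469482421875), (60.233116149902344, 24.788726806640625), 2.4373977184295654))
terra (array([192.6,  20.8]), np.int32(435), 0.0198, ((468.63665771484375, 184.6990509033203), (25.96698760986328, 25.385032653808594), 4.8561692237854))
terra (array([142.8,  23.5]), np.int32(453), 0.0197, ((412.3511657714844, 181.7126007080078), (28.144519805908203, 25.12845230102539), 4.064154148101807))
```

The wrist view shows the jig along world y, with the fixed corner near (545,70) and the knob at (535,507). The bars lie at (300,385), (303,440) and (305,560), with two dots at (222,38) and (302,33). I raise the arm and shift it for a better look.

Call:
play_rows(motion=[[[-0.12,-0.06,-0.2,0,0,0,1],[-0.24,-0.1,-0.4,0,0,0,1],[-0.4,-0.12,-0.6,0,0,0,1],[-0.4,-0.12,-0.6,0,0,0,1],[-0.4,-0.12,-0.6,0,0,0,1]]])

```text
time_s: 0.65
ee_pos: [0.5203, -0.1021, 0.3464]
eef_rot: [3.136, 0.002, 1.568]
force: [0.2, 0.8, -0.3]
grip_width: 0.0938
grip_force: 0.0
```

```bash
python3 - <<'E'
from lib import *
c=grab('wrist'); pickle.dump(c,open('pics/w1.pkl','wb'))
print(get_obs()['ee_pos'],get_obs()['eef_rot'],get_obs()['force'])
cv2.imwrite('pics/w1.png',cv2.resize(c['frame'][:,:,::-1],(800,600),interpolation=cv2.INTER_CUBIC))
for b in blobs(c,(105,80,40),(130,255,255),20): print('blue',b)
for b in blobs(c,(2,110,80),(14,255,255),20,(0.014,.03)): print('terra',b)
C=cloud(c)
print('table',np.median(C[20:60,20:60,2]))
E
```

```text
[ 0.5201129  -0.10087405  0.34378965] [3.13947011e+00 5.48511513e-04 1.56908461e+00] [ 0.69966989  0.26558445 -1.02572801]
blue (array([216.7, 157. ]), np.int32(417), 0.0218, ((437.3913269042969, -91.59662628173828), (25.929161071777344, 59.505043029785156), 75.84141540527344))
blue (array([223.9, 192. ]), np.int32(395), 0.0217, ((448.1121826171875, -157.7788543701172), (58.74046325683594, 26.78939437866211), 2.612525463104248))
blue (array([223.6, 254.9]), np.int32(335), 0.0214, ((442.34649658203125, -289.0855712890625), (28.559947967529297, 58.6360969543457), 89.66584014892578))
table -0.00034340703990215493
```

View pics/w1.png

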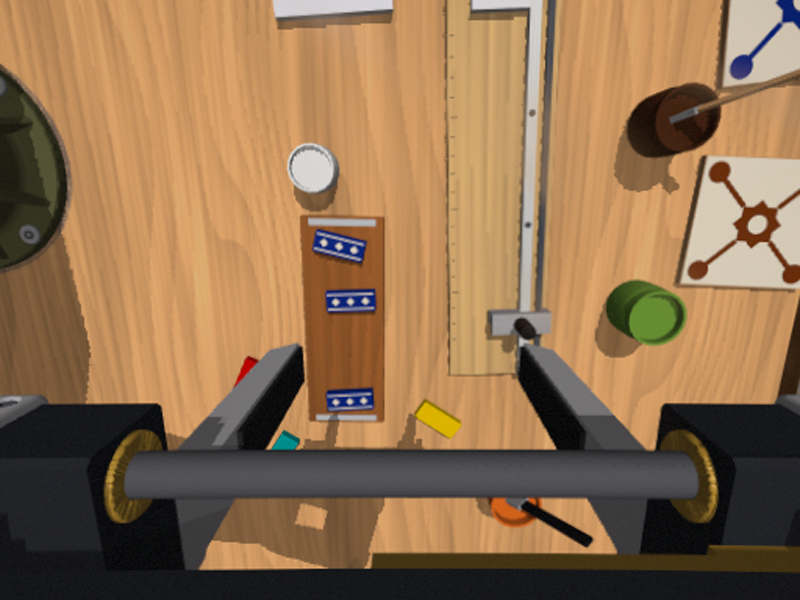

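```bash
python3 - <<'E'
from lib import *
c0=pickle.load(open('pics/wrist0.pkl','rb'))
T=np.eye(4);T[:3,:3]=R.from_euler('xyz',[-3.14043670e+00,-5.36e-05,1.57077612]).as_matrix();T[:3,3]=[5.49719740e-01,1.93e-05,1.92294794e-01]
c0['W']=T@c0['T_tool_cam']; pickle.dump(c0,open('pics/w0.pkl','wb'))
c1=pickle.load(open('pics/w1.pkl','rb'))
for c in (c0,c1):
    C=cloud(c).reshape(-1,3)
    for ylo in np.arange(-0.3,0.26,0.05):
        q=C[(C[:,1]>ylo)&(C[:,1]<ylo+.02)&(C[:,0]>.5)&(C[:,0]<.75)]
        f=q[(q[:,2]>.0185)&(q[:,2]<.026)]; b=q[(q[:,2]>.0085)&(q[:,2]<.0155)]
        if len(f)>8 and len(b)>8: print(round(ylo+.01,3),len(f),'fence x',np.percentile(f[:,0],[3,50,97]).round(4),'z',np.median(f[:,2]).round(4),'base x',np.percentile(b[:,0],[2,98]).round(4),np.median(b[:,2]).round(4))
    e=C[(C[:,2]>.0185)&(C[:,2]<.026)&(C[:,0]>.57)&(C[:,0]<.605)&(C[:,1]>0.1)]
    if len(e): print('endstop y',np.percentile(e[:,1],[2,50,98]))
a=ortho(c0,.5,.68,.02,.26,.022,.0004)
b=ortho(c1,.5,.68,-.26,-.02,.022,.0004)
im=np.vstack([a[:300],b[:300]])[:,:,::-1]; im=im[:, :600]
cv2.imwrite('pics/jig.png',np.vstack([a,b])[:,:,::-1][:900] if 0 else cv2.resize(np.vstack([a,b])[:,:,::-1],None,fx=.66,fy=.66))
E
```

```text
-0.24 84 fence x [0.6569 0.6623 0.6685] z 0.0213 base x [0.573  0.6896] 0.0114
-0.14 119 fence x [0.6528 0.6597 0.666 ] z 0.0217 base x [0.5701 0.6734] 0.0116
-0.04 140 fence x [0.6498 0.6555 0.6616] z 0.0217 base x [0.5675 0.6835] 0.0118
0.01 146 fence x [0.6484 0.6539 0.6598] z 0.0217 base x [0.5656 0.6821] 0.0118
0.06 177 fence x [0.6468 0.6528 0.6594] z 0.0216 base x [0.5638 0.6807] 0.0117
0.11 178 fence x [0.6461 0.6516 0.6577] z 0.0217 base x [0.562  0.6786] 0.0117
0.16 1036 fence x [0.5865 0.6219 0.6543] z 0.0217 base x [0.5013 0.6778] 0.0119
endstop y [0.15028316 0.15811796 0.16578482]
-0.24 9 fence x [0.6554 0.6557 0.6562] z 0.0219 base x [0.5722 0.6557] 0.0117
-0.14 65 fence x [0.6527 0.6584 0.6642] z 0.0216 base x [0.5697 0.6858] 0.0119
-0.09 78 fence x [0.6511 0.6564 0.6627] z 0.0217 base x [0.5688 0.6845] 0.0119
-0.04 82 fence x [0.6497 0.6552 0.6624] z 0.0213 base x [0.5678 0.6833] 0.0117
0.01 88 fence x [0.6497 0.6552 0.6614] z 0.0218 base x [0.565  0.6823] 0.0117
0.06 101 fence x [0.648  0.6534 0.6596] z 0.0217 base x [0.5639 0.6803] 0.0118
0.11 107 fence x [0.6461 0.6517 0.6579] z 0.0214 base x [0.5629 0.6781] 0.0118
0.16 288 fence x [0.5866 0.6186 0.6539] z 0.0219 base x [0.5016 0.6777] 0.0118
endstop y [0.14959917 0.1539401  0.15846403]
```

View pics/jig.png

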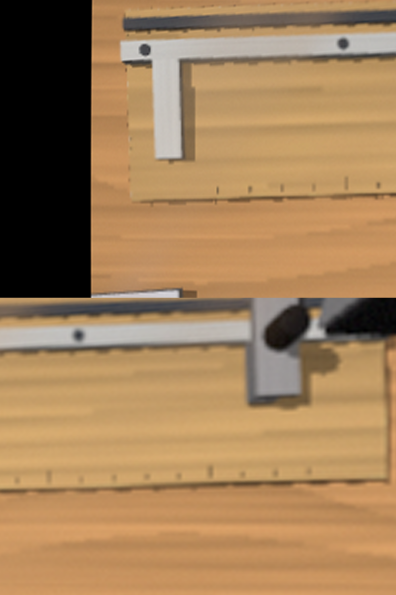

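The fence face runs from x=0.646 at y=0.11 to 0.656 at y=−0.24, the end-stop face is at y≈0.150, and fence and base tops read 0.0217 and 0.0118 as they should. Next: the knob, green pot and dots.

```bash
python3 - <<'E'
from lib import *
c=pickle.load(open('pics/w1.pkl','rb')); C=cloud(c).reshape(-1,3)
s=lambda C,x0,x1,y0,y1,z0,z1:C[(C[:,0]>x0)&(C[:,0]<x1)&(C[:,1]>y0)&(C[:,1]<y1)&(C[:,2]>z0)&(C[:,2]<z1)]
for n in ('w1','scene0','side0'):
    c=pickle.load(open(f'pics/{n}.pkl','rb')); c['W']=c.get('W',c.get('T')); D=cloud(c).reshape(-1,3)
    k=s(D,.62,.685,-.215,-.12,.066,.08); br=s(D,.6,.685,-.24,-.12,.030,.040); g=s(D,.69,.82,-.25,-.08,.055,.07)
    for nm,q in (('knob',k),('bridge',br),('green',g)):
        if len(q): print(n,nm,len(q),np.percentile(q,[3,50,97],axis=0).round(4).tolist())
E
```

```text
w1 knob 82 [[0.6439, -0.191, 0.067], [0.6513, -0.1833, 0.0716], [0.6595, -0.1761, 0.0729]]
w1 bridge 411 [[0.6189, -0.1971, 0.0315], [0.6445, -0.1815, 0.0357], [0.6832, -0.1709, 0.0376]]
w1 green 254 [[0.768, -0.2006, 0.0555], [0.7859, -0.1683, 0.0611], [0.8185, -0.1394, 0.0629]]
scene0 knob 30 [[0.6484, -0.1916, 0.0668], [0.6555, -0.1826, 0.0718], [0.6616, -0.1765, 0.0746]]
scene0 bridge 130 [[0.6208, -0.1969, 0.0323], [0.6608, -0.1796, 0.0356], [0.6838, -0.1712, 0.0394]]
scene0 green 132 [[0.7701, -0.2019, 0.0554], [0.787, -0.175, 0.0602], [0.8173, -0.1399, 0.0641]]
side0 knob 27 [[0.6443, -0.1928, 0.0672], [0.6511, -0.1866, 0.0704], [0.6604, -0.1774, 0.0742]]
side0 bridge 142 [[0.6196, -0.1975, 0.0303], [0.643, -0.1884, 0.0356], [0.6836, -0.1726, 0.0396]]
side0 green 96 [[0.7677, -0.2012, 0.0555], [0.7841, -0.1744, 0.06], [0.8179, -0.1384, 0.0633]]
```

Call:
play_rows(motion=[[[-0.1,0.15,0.15,0,0,0,1],[-0.2,0.3,0.3,0,0,0,1],[-0.33,0.45,0.45,0,0,0,1],[-0.33,0.53,0.6,0,0,0,1],[-0.33,0.53,0.8,0,0,0,1],[-0.33,0.53,0.8,0,0,0,1],[-0.33,0.53,0.8,0,0,0,1]]])

```text
time_s: 1.4
ee_pos: [0.6513, -0.1813, 0.1398]
eef_rot: [-3.136, -0.002, 1.571]
force: [-0.3, 0.6, 1.3]
grip_width: 0.0941
grip_force: 0.0
```

Call:
play_rows(motion=[[[0,0,0.17,0,0,0,1],[0,0,0.33,0,0,0,1],[0,0,0.33,0,0,0,0],[0,0,0.33,0,0,0,-1],[0,0,0.33,0,0,0,-1],[0,0,0.33,0,0,0,-1],[0,0,0.33,0,0,0,-1],[0,0,0.33,0,0,0,-1]]], grip_force=10)

```text
time_s: 2.2
ee_pos: [0.6527, -0.1826, 0.0612]
eef_rot: [3.141, 0.0, 1.571]
force: [0.6, -0.7, -0.7]
grip_width: 0.0495
grip_force: 0.0
```

Call:
play_rows(motion=[[[0,0,0,0,0,0,-1],[0,0,0,0,0,0,-1],[0,0,0,0,0,0,-1],[0,0,0,0,0,0,-1],[0,0,0,0,0,0,-1],[-0.03,0,0,0,0,0,-1],[-0.06,0,0,0,0,0,-1],[-0.09,0,0,0,0,0,-1],[-0.12,0,0,0,0,0,-1],[-0.12,0,0,0,0,0,-1]]])

```text
time_s: 3.2
ee_pos: [0.6523, -0.2138, 0.0602]
eef_rot: [-3.142, 0.0, 1.57]
force: [-0.9, 0.0, -0.5]
grip_width: 0.0006
grip_force: 0.0
```

Call:
play_rows(motion=[[[0,0,0,0,0,0,-1],[0,0,0,0,0,0,0],[0,0,0,0,0,0,0],[0,0,0,0,0,0,0],[0,0,-0.2,0,0,0,0],[0,0,-0.4,0,0,0,0.6],[0,0,-0.4,0,0,0,0.6]]])

```text
time_s: 3.9
ee_pos: [0.6549, -0.2132, 0.1686]
eef_rot: [3.131, 0.004, 1.571]
force: [0.6, 0.2, 0.7]
grip_width: 0.0449
grip_force: 0.0
```

```bash
python3 - <<'E'
from lib import *
s=lambda C,x0,x1,y0,y1,z0,z1:C[(C[:,0]>x0)&(C[:,0]<x1)&(C[:,1]>y0)&(C[:,1]<y1)&(C[:,2]>z0)&(C[:,2]<z1)]
for n in ('scene','side','wrist'):
    c=grab(n); pickle.dump(c,open(f'pics/{n}2.pkl','wb')); D=cloud(c).reshape(-1,3)
    k=s(D,.62,.685,-.26,-.12,.066,.08); br=s(D,.6,.685,-.26,-.12,.030,.040)
    for nm,q in (('knob',k),('bridge',br)):
        if len(q): print(n,nm,len(q),np.percentile(q,[3,50,97],axis=0).round(4).tolist())
a=pickle.load(open('pics/side2.pkl','rb'))['frame'][150:320,230:400,::-1]
b=pickle.load(open('pics/scene2.pkl','rb'))['frame'][120:290,120:290,::-1]
cv2.imwrite('pics/s2.png',cv2.resize(np.hstack([a,b]),None,fx=2.35,fy=2.35,interpolation=cv2.INTER_CUBIC))
E
```

```text
scene knob 28 [[0.6475, -0.1911, 0.0667], [0.6548, -0.1839, 0.0713], [0.6607, -0.1768, 0.0743]]
scene bridge 130 [[0.6208, -0.1966, 0.0316], [0.6604, -0.1797, 0.0357], [0.6828, -0.172, 0.0392]]
side knob 26 [[0.6447, -0.192, 0.0671], [0.651, -0.1855, 0.0708], [0.6583, -0.1781, 0.0737]]
side bridge 142 [[0.619, -0.1983, 0.0303], [0.6422, -0.1893, 0.0359], [0.6827, -0.1721, 0.0388]]
wrist knob 235 [[0.6449, -0.191, 0.0696], [0.652, -0.1837, 0.0716], [0.6601, -0.1762, 0.073]]
wrist bridge 1101 [[0.6203, -0.1963, 0.0342], [0.6497, -0.1824, 0.0359], [0.6837, -0.1712, 0.0372]]
```

View pics/s2.png

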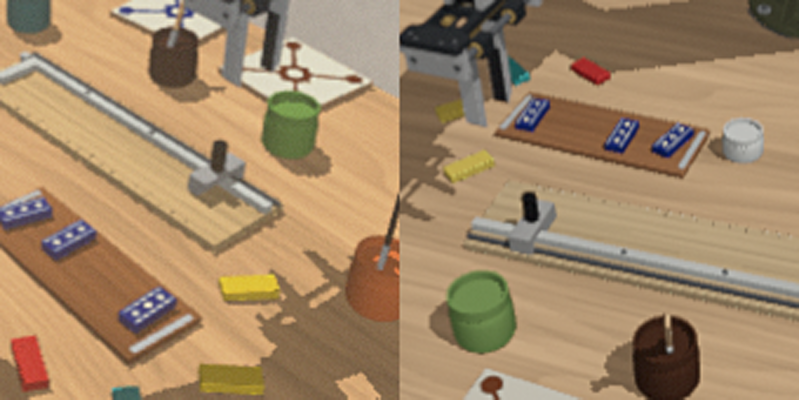

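The stop has not moved: bridge at y −0.171…−0.197 and knob at (0.652, −0.184) as before, so the pinch slipped off. I pinch again and check the width before sliding.

Call:
play_rows(motion=[[[0.12,0,0,0,0,0,-0.2],[0.12,0,0.2,0,0,0,-0.2],[0.12,0,0.42,0,0,0,-0.2],[0.12,0,0.42,0,0,0,-0.5],[0.12,0,0.42,0,0,0,-1],[0.12,0,0.42,0,0,0,-1],[0.12,0,0.42,0,0,0,-1],[0.12,0,0.42,0,0,0,-1],[0.12,0,0.42,0,0,0,-1]]], grip_force=15)

```text
time_s: 4.95
ee_pos: [0.6533, -0.1829, 0.0574]
eef_rot: [3.139, 0.001, 1.571]
force: [-2.1, -0.3, 7.4]
grip_width: 0.0165
grip_force: 15.0
```

Call:
play_rows(motion=[[[-0.012,0,-0.005,0,0,0,-1],[-0.024,0,-0.005,0,0,0,-1],[-0.036,0,-0.005,0,0,0,-1],[-0.048,0,-0.005,0,0,0,-1],[-0.06,0,-0.005,0,0,0,-1],[-0.072,0,-0.005,0,0,0,-1],[-0.084,0,-0.005,0,0,0,-1],[-0.096,0,-0.005,0,0,0,-1],[-0.108,0,-0.005,0,0,0,-1],[-0.12,0,-0.005,0,0,0,-1]]])

```text
time_s: 5.95
ee_pos: [0.6539, -0.2128, 0.0575]
eef_rot: [3.138, 0.001, 1.571]
force: [8.9, 2.1, 2.7]
grip_width: 0.0161
grip_force: 15.0
```

The stop moved 30 mm, to about 0.352. I release it and go to a look pose.

Call:
play_rows(motion=[[[0,0,0,0,0,0,0.2],[0,0,0,0,0,0,0.2],[0,0,0,0,0,0,0.2],[0,0,-0.2,0,0,0,0.6],[0.05,-0.1,-0.4,0,0,0,1],[0.15,-0.25,-0.55,0,0,0,1],[0.25,-0.4,-0.7,0,0,0,1],[0.35,-0.5,-0.85,0,0,0,1],[0.375,-0.61,-0.97,0,0,0,1],[0.375,-0.61,-0.97,0,0,0,1]]])

```text
time_s: 6.95
ee_pos: [0.4987, -0.1179, 0.3033]
eef_rot: [3.136, 0.002, 1.572]
force: [-0.2, -0.1, -0.3]
grip_width: 0.0922
grip_force: 0.0
```

Call:
play_rows(motion=[[[0,0,0,0,0,0,1],[0,0,0,0,0,0,1]]])

```text
time_s: 7.15
ee_pos: [0.5002, -0.1191, 0.2977]
eef_rot: [-3.14, -0.0, 1.571]
force: [0.1, -0.3, -0.5]
grip_width: 0.0941
grip_force: 0.0
```

```bash
cat > look.py <<'E'
from lib import *
import sys
o=get_obs(); print(o['time_s'],o['ee_pos'].round(4),o['eef_rot'].round(4))
cs=[grab('wrist'),grab('scene'),grab('side')]
for n,c in zip(('wrist','scene','side'),cs):
    for b in blobs(c,(105,80,40),(130,255,255),20):
        if b[3][0][0]<700:
            w,h=b[3][1]; a=b[3][2]+(90 if h>w else 0); a=(a+90)%180-90
            print(n,'blue',b[0],b[1],'z',b[2],np.round(b[3][0],1),np.round((w,h),1),'long axis deg',round(a,1))
    for b in blobs(c,(2,110,80),(14,255,255),20,(0.014,.03)):
        if b[1]<800 and b[3][0][0]<700: print(n,'terra',b[0],b[1],'z',b[2],np.round(b[3][0],1),np.round(b[3][1],1),round(b[3][2],1))
pickle.dump(cs,open('pics/look.pkl','wb'))
E
python3 look.py
```

```text
7.15 [ 0.5002 -0.1191  0.2977] [-3.1399e+00 -4.0000e-04  1.5706e+00]
wrist blue [225.1 150.7] 506 z 0.0217 [437.3 -91.9] [25.8 59.3] long axis deg -13.9
wrist blue [233.  189.7] 482 z 0.0216 [ 448.3 -157.6] [58.7 26.4] long axis deg 0.0
wrist blue [231.7 259. ] 423 z 0.0215 [ 442.4 -288.9] [59.5 29.3] long axis deg 3.0
scene blue [176.7 168.3] 107 z 0.0214 [ 447.9 -287.6] [69.9 28.8] long axis deg 8.5
scene blue [214.6 177.5] 114 z 0.0213 [ 454.1 -155.7] [25.8 67.5] long axis deg -0.1
scene blue [236.  179.7] 117 z 0.0207 [443.7 -91. ] [30.4 65.2] long axis deg -14.8
scene terra [326.4 192.3] 43 z 0.0191 [416.5 180.3] [29.1 23.2] 11.8
scene terra [346.  195.6] 40 z 0.0183 [412.3 238.4] [27.4 23. ] 9.9
scene terra [323.  204.8] 47 z 0.0198 [475.6 184.7] [28.2 24.6] 3.1
scene terra [343.8 208.1] 47 z 0.019 [470.3 242.7] [30.  24.1] 2.0
side blue [298.3 277.3] 35 z 0.0225 [ 457.8 -292.2] [23.3 21.2] long axis deg 72.8
side blue [291.  282.5] 24 z 0.0222 [ 431.7 -295. ] [20. 12.] long axis deg 84.0
side blue [285.1 285.1] 23 z 0.0214 [ 417.2 -294.1] [23.3 10. ] long axis deg 85.0
side terra [182.4 184.7] 38 z 0.0198 [459.4 237.7] [29.  26.8] 75.0
side terra [167.1 190.9] 46 z 0.019 [403.1 236.4] [27.3 29.1] 9.4
side terra [193.5 191.9] 50 z 0.0188 [465.5 182.5] [28.9 31. ] 4.9
side terra [177.9 198.8] 45 z 0.0186 [408.  179.6] [28.2 31.6] 1.7
```

Call:
play_rows(motion=[[[0.06,-0.12,0.17,0,0,0.02,1],[0.11,-0.252,0.34,0,0,0.039,1],[0.11,-0.252,0.51,0,0,0.039,1],[0.11,-0.252,0.68,0,0,0.039,1],[0.11,-0.252,0.85,0,0,0.039,1],[0.11,-0.252,0.85,0,0,0.039,1],[0.11,-0.252,0.85,0,0,0.039,1],[0.11,-0.252,0.85,0,0,0.039,1]]])

```text
time_s: 8.1
ee_pos: [0.4381, -0.0916, 0.0884]
eef_rot: [3.139, 0.0, 1.326]
force: [0.0, -0.3, 0.9]
grip_width: 0.0941
grip_force: 0.0
```

Call:
play_rows(motion=[[[0,0,0.1,0,0,0,1],[0,0,0.21,0,0,0,1],[0,0,0.21,0,0,0,0.6],[0,0,0.21,0,0,0,0.2],[0,0,0.21,0,0,0,-1],[0,0,0.21,0,0,0,-1],[0,0,0.21,0,0,0,-1]]], grip_force=20)

```text
time_s: 8.8
ee_pos: [0.4375, -0.0914, 0.035]
eef_rot: [3.14, 0.0, 1.326]
force: [0.0, -0.3, -0.4]
grip_width: 0.0575
grip_force: 0.0
```

Call:
play_rows(motion=[[[0,0,0,0,0,0,-1],[0,0,0,0,0,0,-1],[0,0,0,0,0,0,-1],[0,0,-0.1,0,0,0,-1],[0,0,-0.2,0,0,0,-1],[0,0,-0.2,0,0,0,-1]]])

```text
time_s: 9.4
ee_pos: [0.4384, -0.0916, 0.0867]
eef_rot: [3.137, 0.0, 1.326]
force: [0.4, -0.5, -1.4]
grip_width: 0.0096
grip_force: 0.0
```

```bash
python3 - <<'E'
from lib import *
a=grab('scene')['frame'][100:270,140:310,::-1]; b=grab('side')['frame'][180:350,180:350,::-1]
cv2.imwrite('pics/g1.png',cv2.resize(np.hstack([a,b]),None,fx=2.35,fy=2.35,interpolation=cv2.INTER_CUBIC))
print(get_obs()['grip_width'],get_obs()['grip_force'],get_obs()['force'],get_obs()['ee_pos'])
E
```

```text
0.002035025790356505 0.0 [-0.031962    0.31592814 -0.34773657] [ 0.43704101 -0.09125864  0.08407928]
```

View pics/g1.png

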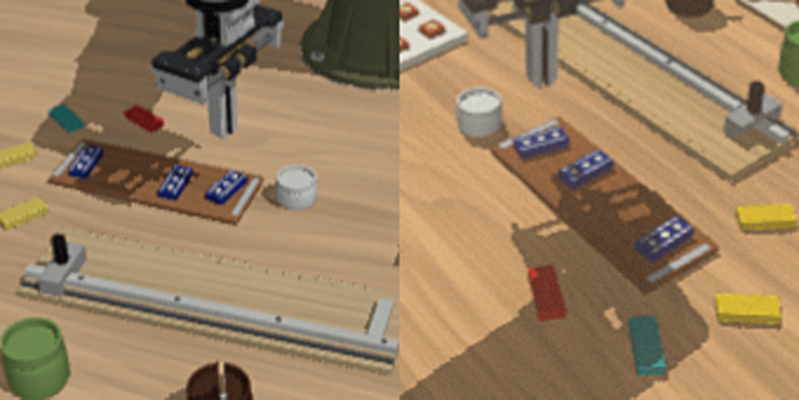

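The fingers closed above bar A, which still lies at scene crop (227,185). I measure the fingertip height with the cameras.

```bash
python3 look.py; python3 - <<'E'
from lib import *
print(get_obs()['ee_pos'],get_obs()['grip_width'])
for c,n in zip(pickle.load(open('pics/look.pkl','rb')),('wrist','scene','side')):
    C=cloud(c).reshape(-1,3); t=get_obs()['ee_pos']
    q=C[(abs(C[:,0]-t[0])<.03)&(abs(C[:,1]-t[1])<.03)&(C[:,2]>.03)&(C[:,2]<.16)]
    if len(q): print(n,len(q),'zmin',np.percentile(q[:,2],[0,1,3,10]).round(4), np.median(q[q[:,2]<np.percentile(q[:,2],20)],axis=0).round(4))
E
```

```text
9.5 [ 0.437  -0.0913  0.0841] [3.1409 0.     1.3258]
wrist blue [264.  200.6] 1286 z 0.0217 [437.1 -91.1] [26.4 58.9] long axis deg -14.0
wrist blue [304.1 249.9] 355 z 0.0212 [ 464.7 -148.1] [17.1 30. ] long axis deg -13.9
wrist blue [263.1 265. ] 81 z 0.0216 [ 421.  -155.5] [27.5  4. ] long axis deg 76.1
scene blue [176.7 168.5] 107 z 0.0214 [ 447.8 -287.6] [70.2 27. ] long axis deg 3.8
scene blue [214.3 177.5] 115 z 0.0215 [ 455.7 -156.9] [65.1 29.1] long axis deg 2.3
scene blue [236.  179.7] 117 z 0.021 [444.2 -90.8] [30.4 65.1] long axis deg -14.8
scene terra [326.4 192.4] 42 z 0.0183 [415.8 180.2] [28.8 23.2] 11.8
scene terra [346.  195.6] 40 z 0.0184 [412.4 238.4] [27.4 23. ] 9.9
scene terra [322.9 204.9] 46 z 0.0192 [475.1 184.2] [29.8 22.5] 12.1
scene terra [343.8 208.1] 47 z 0.0184 [469.6 242.6] [30.  24.2] 2.0
side blue [246.4 238.5] 27 z 0.0229 [451.6 -99.7] [21.9 22.7] long axis deg -24.5
side blue [258.8 252.8] 25 z 0.0215 [ 439.6 -169.8] [26.2 26.4] long axis deg -47.0
side blue [294.6 280.2] 50 z 0.0223 [ 444.7 -294.7] [25.7 21.7] long axis deg 3.1
side blue [284.4 286. ] 22 z 0.0208 [ 412.8 -294.6] [25.9  9.3] long axis deg 78.6
side terra [182.4 184.6] 39 z 0.0189 [460.8 240.4] [27.2 31.1] 3.0
side terra [167.  190.9] 45 z 0.0187 [403.4 236.5] [26.  29.7] 6.3
side terra [193.6 191.8] 48 z 0.0188 [466.4 182.3] [30.6 26.3] 85.0
side terra [177.9 198.7] 44 z 0.019 [407.9 179.2] [27.5 32.2] 5.6
[ 0.43647057 -0.09113331  0.0831945 ] 0.0002714820754448387
wrist 1709 zmin [0.0966 0.0983 0.1003 0.1062] [ 0.4368 -0.0836  0.1061]
scene 172 zmin [0.0977 0.0991 0.1023 0.1079] [ 0.4443 -0.086   0.1078]
side 225 zmin [0.0972 0.0992 0.1012 0.1073] [ 0.4338 -0.0993  0.1072]
```

```bash
python3 - <<'E'
from lib import *
for f,t,n in (('scene0',[.5497,0,.1923],'open'),('side0',[.5497,0,.1923],'open'),('scene2',[.6525,-.2135,.163],'45mm'),('side2',[.6525,-.2135,.163],'45mm')):
    c=pickle.load(open(f'pics/{f}.pkl','rb')); c['W']=c.get('W',c.get('T'))
    C=cloud(c).reshape(-1,3)
    q=C[(abs(C[:,0]-t[0])<.07)&(abs(C[:,1]-t[1])<.025)&(C[:,2]>.1)&(C[:,2]<t[2]+.1)]
    print(f,n,len(q),np.percentile(q[:,2],[0,1,3,10]).round(4)-t[2], 'x',np.percentile(q[q[:,2]<t[2]+.03][:,0],[0,50,100]) )
E
```

```text
scene0 open 400 [0.0107 0.0141 0.0153 0.0234] x [0.49242771 0.50316123 0.61034779]
side0 open 423 [0.0099 0.0148 0.0185 0.0256] x [0.48952917 0.5962587  0.6067504 ]
scene2 45mm 411 [0.0176 0.0198 0.0222 0.0297] x [0.61980536 0.6318707  0.68992314]
side2 45mm 466 [0.0132 0.0168 0.0195 0.0264] x [0.61464543 0.67754199 0.69024928]
```

The fingertips are about 13–14 mm above the reported TCP (tip z 0.097 at TCP z 0.083), not 19 mm ahead of it; all camera views agree. That explains both misses, so from here on tip z = ee z + 0.0135.

Call:
play_rows(motion=[[[0,0,0,0,0,0,1],[0,0,0,0,0,0,1],[0,0,0,0,0,0,1],[0,0,0,0,0,0,1],[0,0,0,0,0,0,1],[0,0,0,0,0,0,1],[0,0,0,0,0,0,1],[0,0,0,0,0,0,1],[0,0,0,0,0,0,1],[0,0,0.15,0,0,0,1]]])

```text
time_s: 10.65
ee_pos: [0.4396, -0.092, 0.0494]
eef_rot: [3.134, 0.0, 1.326]
force: [0.7, 0.3, -1.6]
grip_width: 0.077
grip_force: 0.0
```

Call:
play_rows(motion=[[[0,0,0.08,0,0,0,1],[0,0,0.12,0,0,0,1],[0,0,0.16,0,0,0,1],[0,0,0.16,0,0,0,1]]])

```text
time_s: 11.05
ee_pos: [0.4368, -0.0912, 0.0061]
eef_rot: [-3.141, -0.0, 1.326]
force: [0.3, 0.0, 0.6]
grip_width: 0.0941
grip_force: 0.0
```

Call:
play_rows(motion=[[[0,0,0.018,0,0,0,0.5],[0,0,0.018,0,0,0,0.5],[0,0,0.018,0,0,0,-1],[0,0,0.018,0,0,0,-1],[0,0,0.018,0,0,0,-1],[0,0,0.018,0,0,0,-1],[0,0,0.018,0,0,0,-1]]], grip_force=20)

```text
time_s: 11.75
ee_pos: [0.4372, -0.0913, 0.0024]
eef_rot: [3.141, 0.0, 1.326]
force: [-0.9, 1.4, 5.7]
grip_width: 0.0596
grip_force: 20.0
```

Gripped at 59.6 mm. I lift it, carry it to the jig and turn it.

Call:
play_rows(motion=[[[0,0,-0.16,0,0,0,-1],[0.05,0,-0.32,0,0,0.02,-1],[0.2,0.1,-0.32,0,0,0.045,-1],[0.35,0.2,-0.32,0,0,0.068,-1],[0.5,0.3,-0.32,0,0,0.091,-1],[0.65,0.4,-0.32,0,0,0.114,-1],[0.8,0.48,-0.32,0,0,0.137,-1],[0.939,0.557,-0.32,0,0,0.16,-1],[0.939,0.557,-0.32,0,0,0.183,-1],[0.939,0.557,-0.32,0,0,0.2064,-1]]])

```text
time_s: 12.75
ee_pos: [0.629, 0.1037, 0.081]
eef_rot: [3.141, 0.001, 0.024]
force: [-0.3, 0.2, -0.8]
grip_width: 0.0598
grip_force: 20.0
```

Call:
play_rows(motion=[[[0,0,0,0,0,0,-1],[0,0,0,0,0,0,-1],[0,0,0,0,0,0,-1]]])

```text
time_s: 13.05
ee_pos: [0.629, 0.1025, 0.0821]
eef_rot: [-3.142, 0.0, 0.032]
force: [-0.8, 0.2, -0.7]
grip_width: 0.0599
grip_force: 20.0
```

```bash
cat > j.py <<'E'
from lib import *
O=np.array([.6446,.1512]); a=.029
J=np.array([[1,-a],[a,1]])/np.hypot(1,a)   # columns: jig x, jig y in world
def w2j(p): return J.T@(np.array(p)-O)
def j2w(p): return O+J@np.array(p)
def state():
    o=get_obs(); print('t',o['time_s'],'ee',o['ee_pos'].round(4),'yaw',np.degrees(o['eef_rot'][2]).round(2),'jig',(w2j(o['ee_pos'][:2])*1000).round(1),'grip',o['grip_width'].round(4),o['grip_force'].round(1),'F',o['force'].round(1),'q6',o['qpos'].round(2)[5])
def go(p,yaw,z,jig=True):
    "fractions from here to p (jig or world, m), yaw deg, ee z"
    o=get_obs(); T=pose(o); w=j2w(p) if jig else np.array(p)
    d=T[:3,:3].T@(np.array([*w,z])-o['ee_pos']); dy=(yaw-np.degrees(o['eef_rot'][2])+180)%360-180
    print('fractions',(d/.25).round(3),'turn z',round(-dy/360,4))
E
python3 -c "
from j import *
state(); go((-.017,-.048),1.66,.003)"
```

```text
Traceback (most recent call last):
  File "j.py", line 7, in state
    o=get_obs(); print('t',o['time_s'],'ee',o['ee_pos'].round(4),'yaw',np.degrees(o['eef_rot'][2]).round(2),'jig',(w2j(o['ee_pos'][:2])*1000).round(1),'grip',o['grip_width'].round(4),o['grip_force'].round(1),'F',o['force'].round(1),'q6',o['qpos'].round(2)[5])
                                                                                                                                                              ^^^^^^^^^^^^^^^^^^^^^
AttributeError: 'float' object has no attribute 'round'
```

Call:
play_rows(motion=[[[0,0,0.12,0,0,0,-1],[0,0,0.24,0,0,0,-1],[0,0,0.3,0,0,0,-1],[0,0,0.3,0,0,0,-1],[0,0,0.314,0,0,0,-1],[0,0,0.314,0,0,0,-1]]])

```text
time_s: 13.65
ee_pos: [0.6295, 0.1027, 0.0045]
eef_rot: [-3.142, -0.001, 0.029]
force: [0.6, -0.6, -0.3]
grip_width: 0.0598
grip_force: 20.0
```

```bash
sed -i "s/o\['grip_width'\].round(4),o\['grip_force'\].round(1)/round(o['grip_width'],4),round(o['grip_force'],1)/" j.py; python3 -c "
from j import *
state(); go((-.017,-.048),1.66,.003)"
```

```text
t 13.65 ee [0.6295 0.1027 0.0045] yaw 1.68 jig [-16.5 -48. ] grip 0.0598 20.0 F [ 0.6 -0.6 -0.3] q6 1.65
fractions [-0.002 -0.     0.006] turn z 0.0001
```

Now I slacken the grip so the pads can slip, and slide the bar 8 mm towards the fence while settling it.

Call:
play_rows(motion=[[[0,0,0.004,0,0,0,-1],[0,0,0.006,0,0,0,-1],[0.006,0,0.006,0,0,0,-1],[0.012,0,0.006,0,0,0,-1],[0.018,0,0.006,0,0,0,-1],[0.024,0,0.006,0,0,0,-1],[0.024,0,0.006,0,0,0,-1]]], grip_force=6)

```text
time_s: 14.35
ee_pos: [0.6349, 0.1029, 0.0028]
eef_rot: [3.142, 0.001, 0.029]
force: [-5.0, -0.8, 5.3]
grip_width: 0.06
grip_force: 6.0
```

```bash
python3 -c "
from j import *
state()
c=grab('wrist'); cv2.imwrite('pics/b1.png',cv2.resize(c['frame'][:,:,::-1],(800,600)))"
```

```text
t 14.35 ee [0.6349 0.1029 0.0028] yaw 1.67 jig [-11.1 -48. ] grip 0.06 6.0 F [-5.  -0.8  5.3] q6 1.65
```

View pics/b1.png

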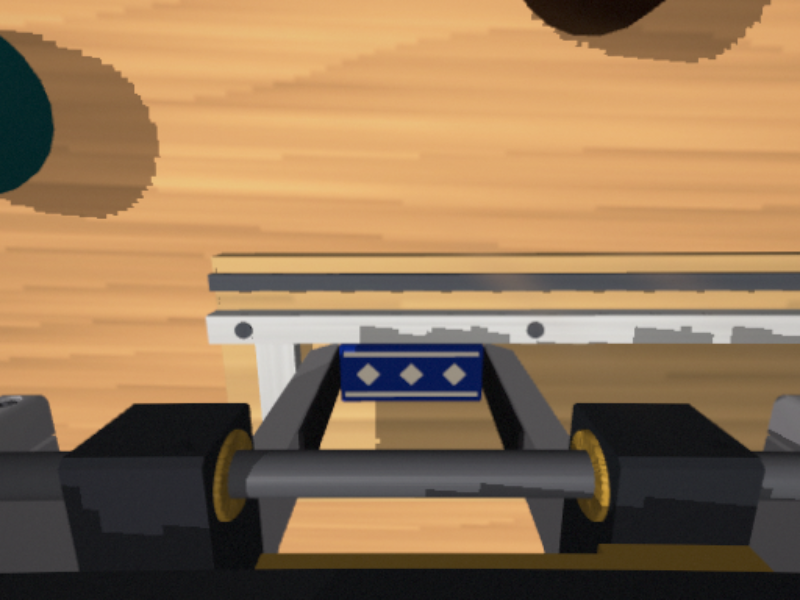

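Bar 1 lies flat against the fence, with its edge along the fence's inner edge at rows 344–400. The pads slip at 5 N, so the push limits itself. I release it and look at the tray.

Call:
play_rows(motion=[[[0,0,0,0,0,0,0.45],[0,0,0,0,0,0,0.45],[0,0,0,0,0,0,0.45],[0,0,-0.15,0,0,0,0.45],[0,0,-0.3,0,0,0,0.45],[-0.15,-0.1,-0.45,0,0,0,0],[-0.3,-0.2,-0.6,0,0,0,0],[-0.45,-0.3,-0.75,0,0,0,-0.2],[-0.6,-0.4,-0.9,0,0,0,-0.2],[-0.75,-0.455,-0.99,0,0,0,-0.2]]])

```text
time_s: 15.4
ee_pos: [0.4656, 0.202, 0.2346]
eef_rot: [-3.141, -0.001, 0.029]
force: [0.8, 0.0, 1.3]
grip_width: 0.0377
grip_force: 0.0
```

Call:
play_rows(motion=[[[-0.18,0,0,0,0,0,-0.1],[-0.18,0,0,0,0,0,-0.1],[-0.18,0,0,0,0,0,-0.1],[-0.18,0,0,0,0,0,-0.1]]])

```text
time_s: 15.8
ee_pos: [0.4226, 0.1998, 0.233]
eef_rot: [-3.142, -0.0, 0.029]
force: [0.8, -0.1, 0.7]
grip_width: 0.0426
grip_force: 0.0
```

```bash
python3 look.py | grep -v side; python3 -c "
from j import *
state()"
```

```text
15.8 [0.4226 0.1998 0.233 ] [-3.1416e+00 -2.0000e-04  2.8500e-02]
wrist blue [343.1  11.5] 1005 z 0.0235 [630.8 103.4] [26.2 61.1] long axis deg -88.7
wrist blue [505.6 165.1] 454 z 0.0199 [ 446.5 -143.8] [61.8 19.2] long axis deg 14.0
wrist terra [273.3 142.4] 240 z 0.0198 [468.3 185.9] [25.1 24.3] 2.7
wrist terra [233.3 144. ] 268 z 0.0197 [463.9 243.2] [25.2 25.8] 1.7
wrist terra [274.4 181.3] 252 z 0.0196 [411.3 182. ] [25.6 25.2] 1.8
wrist terra [235.8 182.8] 243 z 0.0198 [407.3 239.1] [25.8 26.4] 5.8
scene blue [176.7 168.5] 107 z 0.0217 [ 448.3 -287.3] [70.2 27. ] long axis deg 3.8
scene blue [214.7 177.3] 118 z 0.0218 [ 453.2 -155.4] [27.6 69.8] long axis deg -2.5
scene blue [278.7 235. ] 102 z 0.0238 [636.1 102.6] [21.8 59.3] long axis deg -88.0
scene terra [326.3 192.5] 40 z 0.0188 [416.2 180.2] [29.1 23.2] 11.8
scene terra [346.1 195.5] 44 z 0.0194 [412.7 238.4] [29.3 23.1] 10.6
scene terra [322.9 204.9] 46 z 0.0195 [475.4 184.3] [29.8 22.5] 12.1
scene terra [343.8 208.1] 47 z 0.0187 [469.9 242.6] [30.  24.1] 2.0
t 15.95 ee [0.4225 0.1997 0.2325] yaw 1.61 jig [-220.6   54.9] grip 0.0421 0.0 F [-0.7  0.5 -0. ] q6 1.91
```

Dot 1 is at (0.468, 0.186), top z 0.0198, as the text says (8 + 12 mm). I take it.

```bash
python3 -c "
from j import *
go((.468,.1855),3,.0, False)"
```

```text
fractions [0.181 0.062 0.93 ] turn z -0.0039
```

Call:
play_rows(motion=[[[0.1,0.05,0.15,0,0,-0.004,-0.1],[0.181,0.062,0.3,0,0,-0.004,-0.1],[0.181,0.062,0.5,0,0,-0.004,-0.1],[0.181,0.062,0.7,0,0,-0.004,-0.1],[0.181,0.062,0.82,0,0,-0.004,-0.1],[0.181,0.062,0.9,0,0,-0.004,-0.1],[0.181,0.062,0.9,0,0,-0.004,-0.1],[0.181,0.062,0.9,0,0,-0.004,-0.1]]])

```text
time_s: 16.75
ee_pos: [0.4679, 0.1856, 0.0083]
eef_rot: [3.142, 0.0, 0.054]
force: [0.1, -0.4, 1.0]
grip_width: 0.0425
grip_force: 0.0
```

Call:
play_rows(motion=[[[0,0,0.025,0,0,0,-0.1],[0,0,0.025,0,0,0,-0.1],[0,0,0.025,0,0,0,-1],[0,0,0.025,0,0,0,-1],[0,0,0.025,0,0,0,-1],[0,0,0.025,0,0,0,-1],[0,0,0.025,0,0,0,-1]]], grip_force=15)

```text
time_s: 17.45
ee_pos: [0.4677, 0.1858, 0.0021]
eef_rot: [-3.141, -0.001, 0.054]
force: [-1.4, -0.4, 6.5]
grip_width: 0.0262
grip_force: 15.0
```

```bash
python3 -c "
from j import *
state();go((-.017,-.109),1.66,.08)"
```

```text
t 17.45 ee [0.4677 0.1858 0.0021] yaw 3.1 jig [-175.8   39.7] grip 0.0262 15.0 F [-1.4 -0.4  6.5] q6 1.82
fractions [ 0.62   0.61  -0.311] turn z 0.004
```

Call:
play_rows(motion=[[[0,0,-0.15,0,0,0,-1],[0,0,-0.31,0,0,0,-1],[0.12,0.12,-0.31,0,0,0.004,-1],[0.24,0.24,-0.31,0,0,0.004,-1],[0.36,0.36,-0.31,0,0,0.004,-1],[0.48,0.48,-0.31,0,0,0.004,-1],[0.62,0.61,-0.31,0,0,0.004,-1],[0.62,0.61,-0.31,0,0,0.004,-1],[0.62,0.61,-0.31,0,0,0.004,-1]]])

```text
time_s: 18.35
ee_pos: [0.6303, 0.0413, 0.0783]
eef_rot: [-3.141, 0.001, 0.028]
force: [0.3, 0.7, -0.2]
grip_width: 0.0258
grip_force: 15.0
```

Call:
play_rows(motion=[[[0,0,0.1,0,0,0,-1],[0,0,0.2,0,0,0,-1],[0,0,0.27,0,0,0,-1],[0,0,0.285,0,0,0,-1],[0,0,0.285,0,0,0,-1]]])

```text
time_s: 18.85
ee_pos: [0.63, 0.0426, 0.0082]
eef_rot: [-3.142, 0.0, 0.03]
force: [0.4, 0.1, -0.0]
grip_width: 0.0257
grip_force: 15.0
```

```bash
python3 -c "
from j import *
state();go((-.017,-.109),1.66,.0055)"
```

```text
t 18.85 ee [0.63   0.0426 0.0082] yaw 1.71 jig [ -17.7 -108.1] grip 0.0257 15.0 F [ 0.4  0.1 -0. ] q6 1.55
fractions [0.003 0.004 0.011] turn z 0.0001
```

Call:
play_rows(motion=[[[0,0.002,0.007,0,0,0,-1],[0,0.002,0.01,0,0,0,-1],[0.01,0.002,0.01,0,0,0,-1],[0.018,0.002,0.01,0,0,0,-1],[0.024,0.002,0.01,0,0,0,-1],[0.03,0.002,0.01,0,0,0,-1],[0.03,0.002,0.01,0,0,0,-1]]], grip_force=6)

```text
time_s: 19.55
ee_pos: [0.6372, 0.0415, 0.0053]
eef_rot: [-3.142, 0.003, 0.029]
force: [-7.7, 0.3, 2.2]
grip_width: 0.0262
grip_force: 6.0
```

```bash
python3 -c "
from j import *
state()
go((.50,-.12),1.66,.25,False)"
```

```text
t 19.55 ee [0.6372 0.0415 0.0053] yaw 1.65 jig [ -10.6 -109.4] grip 0.0262 6.0 F [-7.7  0.3  2.2] q6 1.55
fractions [-0.57   0.63  -0.977] turn z -0.0
```

Call:
play_rows(motion=[[[0,0,0,0,0,0,-0.25],[0,0,0,0,0,0,-0.25],[0,0,0,0,0,0,-0.25],[0,0,-0.2,0,0,0,-0.25],[0,0,-0.4,0,0,0,-0.25],[0,0,-0.4,0,0,0,0.6]]])

```text
time_s: 20.15
ee_pos: [0.6412, 0.0416, 0.1131]
eef_rot: [3.141, -0.011, 0.029]
force: [1.0, 0.4, -0.3]
grip_width: 0.04
grip_force: 0.0
```

Call:
play_rows(motion=[[[-0.1,0.1,0,0,0,-0.023,1],[-0.2,0.2,0,0,0,-0.046,1],[-0.3,0.3,0,0,0,-0.069,1],[-0.4,0.4,0,0,0,-0.092,1],[-0.5,0.5,0,0,0,-0.115,1],[-0.6,0.6,0,0,0,-0.138,1],[-0.7,0.7,0,0,0,-0.161,1],[-0.779,0.774,0,0,0,-0.184,1],[-0.779,0.774,0,0,0,-0.207,1],[-0.779,0.774,0,0,0,-0.23,1]]])

```text
time_s: 21.15
ee_pos: [0.4486, -0.1582, 0.1056]
eef_rot: [3.141, 0.0, 1.478]
force: [0.4, 1.4, 0.5]
grip_width: 0.094
grip_force: 0.0
```

Call:
play_rows(motion=[[[0,0,0,0,0,-0.018,1],[0,0,0,0,0,-0.018,1],[0,0,0,0,0,-0.018,1]]])

```text
time_s: 21.45
ee_pos: [0.449, -0.1575, 0.1054]
eef_rot: [3.141, 0.0, 1.584]
force: [0.7, -0.5, 0.0]
grip_width: 0.0936
grip_force: 0.0
```

```bash
python3 look.py | grep -v side; python3 -c "
from j import *
state()"
```

```text
21.45 [ 0.449  -0.1575  0.1054] [3.1415 0.     1.5836]
wrist blue [263.1 195.6] 1116 z 0.0216 [ 447.7 -157.5] [59.1 27.3] long axis deg 0.8
wrist blue [257.6 319.1] 81 z 0.0217 [ 442.3 -302.4] [58.2  2.2] long axis deg 2.6
scene blue [176.7 168.4] 107 z 0.021 [ 447.4 -287.5] [70.3 26.7] long axis deg 4.9
scene blue [214.5 177.5] 115 z 0.0211 [ 453.8 -155.8] [27.6 67.2] long axis deg -2.5
scene blue [278.7 235. ] 102 z 0.024 [636.3 102.6] [21.8 59.3] long axis deg -88.0
scene terra [326.4 192.4] 42 z 0.0193 [417.  180.4] [28.8 23.2] 11.8
scene terra [346.  195.6] 40 z 0.0191 [413.3 238.5] [27.4 23. ] 9.9
scene terra [343.7 208. ] 48 z 0.0195 [470.8 242.5] [30.1 24.3] 3.7
scene terra [257.  229.7] 56 z 0.0242 [635.7  41.9] [26.2 28.6] 0.3
t 21.6 ee [ 0.449  -0.1575  0.1054] yaw 90.82 jig [-204.5 -302.9] grip 0.094 0.0 F [0.4 0.1 0. ] q6 -0.43
```

Bar B is centred under the jaws at (0.448, −0.1575), 0.8°. I descend and grip.

Call:
play_rows(motion=[[[0,0,0.15,0,0,0,1],[0,0,0.3,0,0,0,0.8],[0,0,0.38,0,0,0,0.7],[0,0,0.41,0,0,0,0.6],[0,0,0.413,0,0,0,0.6],[0,0,0.413,0,0,0,-1],[0,0,0.413,0,0,0,-1],[0,0,0.413,0,0,0,-1],[0,0,0.413,0,0,0,-1],[0,0,0.413,0,0,0,-1]]], grip_force=20)

```text
time_s: 22.6
ee_pos: [0.4496, -0.1578, 0.0033]
eef_rot: [3.14, 0.001, 1.587]
force: [-0.7, 1.0, 7.1]
grip_width: 0.0597
grip_force: 20.0
```

```bash
python3 -c "
from j import *
state();go((-.017,-.170),1.66,.082)"
```

```text
t 22.6 ee [ 0.4496 -0.1578  0.0033] yaw 90.93 jig [-203.9 -303.2] grip 0.0597 20.0 F [-0.7  1.   7.1] q6 -0.43
fractions [ 0.542  0.741 -0.314] turn z 0.248
```

Call:
play_rows(motion=[[[0,0,-0.16,0,0,0,-1],[0.05,0.05,-0.31,0,0,0.023,-1],[0.13,0.17,-0.31,0,0,0.046,-1],[0.21,0.28,-0.31,0,0,0.069,-1],[0.29,0.39,-0.31,0,0,0.092,-1],[0.37,0.5,-0.31,0,0,0.115,-1],[0.45,0.61,-0.31,0,0,0.138,-1],[0.542,0.741,-0.31,0,0,0.161,-1],[0.542,0.741,-0.31,0,0,0.184,-1],[0.542,0.741,-0.31,0,0,0.207,-1]]])

```text
time_s: 23.6
ee_pos: [0.6323, -0.0181, 0.0795]
eef_rot: [-3.142, 0.0, 0.282]
force: [0.6, -0.5, -1.4]
grip_width: 0.0595
grip_force: 20.0
```

Call:
play_rows(motion=[[[0,0,0,0,0,0.023,-1],[0,0,0,0,0,0.041,-1],[0,0,0,0,0,0.041,-1],[0,0,0,0,0,0.041,-1]]])

```text
time_s: 24.0
ee_pos: [0.632, -0.019, 0.08]
eef_rot: [3.142, -0.0, 0.032]
force: [-0.0, -0.2, -0.4]
grip_width: 0.0596
grip_force: 20.0
```

```bash
python3 -c "
from j import *
state();go((-.017,-.170),1.66,.008)"
```

```text
t 24.0 ee [ 0.632 -0.019  0.08 ] yaw 1.86 jig [ -17.6 -169.8] grip 0.0596 20.0 F [-0.  -0.2 -0.4] q6 1.45
fractions [0.002 0.001 0.288] turn z 0.0005
```

Call:
play_rows(motion=[[[0,0,0.12,0,0,0,-1],[0,0,0.24,0,0,0,-1],[0,0,0.288,0,0,0,-1],[0,0,0.295,0,0,0,-1],[0,0,0.295,0,0,0,-1]]])

```text
time_s: 24.5
ee_pos: [0.6323, -0.019, 0.0066]
eef_rot: [3.142, -0.0, 0.03]
force: [0.4, -0.4, -0.3]
grip_width: 0.0596
grip_force: 20.0
```

Call:
play_rows(motion=[[[0,0,0.004,0,0,0,-1],[0,0,0.007,0,0,0,-1],[0.01,0,0.007,0,0,0,-1],[0.018,0,0.007,0,0,0,-1],[0.024,0,0.007,0,0,0,-1],[0.03,0,0.007,0,0,0,-1],[0.03,0,0.007,0,0,0,-1]]], grip_force=6)

```text
time_s: 25.2
ee_pos: [0.639, -0.0188, 0.0042]
eef_rot: [-3.142, 0.002, 0.029]
force: [-4.7, -0.6, 2.9]
grip_width: 0.0602
grip_force: 6.0
```

```bash
python3 -c "
from j import *
state();go((.4113,.182),3,.10,False)"
```

```text
t 25.2 ee [ 0.639  -0.0188  0.0042] yaw 1.66 jig [ -10.5 -169.8] grip 0.0602 6.0 F [-4.7 -0.6  2.9] q6 1.46
fractions [-0.888 -0.829 -0.382] turn z -0.0037
```

Call:
play_rows(motion=[[[0,0,0,0,0,0,0.45],[0,0,0,0,0,0,0.45],[0,0,0,0,0,0,0.45],[0,0,-0.2,0,0,0,0.45],[0,0,-0.382,0,0,0,0.45],[-0.14,-0.13,-0.382,0,0,0,-0.1],[-0.28,-0.26,-0.382,0,0,0,-0.1],[-0.42,-0.39,-0.382,0,0,0,-0.1],[-0.56,-0.52,-0.382,0,0,-0.003,-0.1],[-0.7,-0.65,-0.382,0,0,-0.003,-0.1]]])

```text
time_s: 26.2
ee_pos: [0.4584, 0.1395, 0.0999]
eef_rot: [-3.141, -0.001, 0.048]
force: [0.3, 1.4, 0.4]
grip_width: 0.0423
grip_force: 0.0
```

Call:
play_rows(motion=[[[-0.14,-0.13,0,0,0,0,-0.1],[-0.188,-0.179,0,0,0,0,-0.1],[-0.188,-0.179,0,0,0,0,-0.1],[-0.188,-0.179,0,0,0,0,-0.1]]])

```text
time_s: 26.6
ee_pos: [0.4114, 0.181, 0.1001]
eef_rot: [-3.141, -0.001, 0.048]
force: [0.7, 0.0, -0.7]
grip_width: 0.0426
grip_force: 0.0
```

```bash
python3 look.py | grep -v side; python3 -c "
from j import *
state();go((.4113,.182),3,.001,False)"
```

```text
26.6 [0.4114 0.181  0.1001] [-3.1414e+00 -1.0000e-03  4.8400e-02]
wrist blue [41.5 22. ] 3645 z 0.0398 [548.  362.4] [34.8 67. ] long axis deg -86.3
wrist terra [200.4 140.8] 573 z 0.0197 [463.6 242.8] [25.2 26. ] 4.9
wrist terra [204.8 197.4] 526 z 0.0197 [407.6 239.1] [26.7 26. ] 5.5
wrist terra [261.4 196.1] 525 z 0.0196 [411.7 182.1] [25.9 25.3] 2.8
scene blue [176.7 168.5] 107 z 0.0214 [ 447.8 -287.6] [70.2 27. ] long axis deg 3.8
scene blue [235.5 225.9] 116 z 0.0239 [640.1 -18.2] [22. 59.] long axis deg -87.1
scene blue [279.1 235. ] 107 z 0.0241 [636.4 102.7] [21.8 59.3] long axis deg -88.0
scene terra [326.4 192.3] 43 z 0.0185 [415.8 180.2] [29.2 23.2] 11.8
scene terra [346.1 195.5] 41 z 0.0196 [412.9 238.4] [29.3 23.1] 10.6
scene terra [343.7 208. ] 48 z 0.019 [470.2 242.5] [30.1 24.3] 3.7
scene terra [256.9 229.8] 57 z 0.0235 [635.   41.4] [26.4 28.5] 2.2
t 26.75 ee [0.4115 0.1804 0.0997] yaw 2.67 jig [-232.1   35.9] grip 0.0425 0.0 F [-0.2 -0.8 -0.8] q6 1.86
fractions [-0.001 -0.007  0.395] turn z -0.0009
```

Call:
play_rows(motion=[[[0,-0.006,0.15,0,0,0,-0.1],[0,-0.006,0.3,0,0,0,-0.1],[0,-0.006,0.37,0,0,0,-0.1],[0,-0.006,0.388,0,0,0,-0.1],[0,-0.006,0.388,0,0,0,-0.1],[0,-0.006,0.388,0,0,0,-1],[0,-0.006,0.388,0,0,0,-1],[0,-0.006,0.388,0,0,0,-1],[0,-0.006,0.388,0,0,0,-1],[0,-0.006,0.388,0,0,0,-1]]], grip_force=15)

```text
time_s: 27.75
ee_pos: [0.4113, 0.1827, 0.0036]
eef_rot: [-3.141, -0.002, 0.048]
force: [-0.6, -0.7, 7.7]
grip_width: 0.0255
grip_force: 15.0
```

```bash
python3 -c "
from j import *
state();go((-.017,-.231),1.66,.08)"
```

```text
t 27.75 ee [0.4113 0.1827 0.0036] yaw 2.74 jig [-232.3   38.2] grip 0.0255 15.0 F [-0.6 -0.7  7.7] q6 1.86
fractions [ 0.841  1.093 -0.304] turn z 0.003
```

Call:
play_rows(motion=[[[0,0,-0.15,0,0,0,-1],[0,0,-0.304,0,0,0,-1],[0.11,0.14,-0.304,0,0,0.003,-1],[0.22,0.28,-0.304,0,0,0.003,-1],[0.33,0.42,-0.304,0,0,0.003,-1],[0.44,0.56,-0.304,0,0,0.003,-1],[0.55,0.7,-0.304,0,0,0.003,-1],[0.66,0.84,-0.304,0,0,0.003,-1],[0.75,0.96,-0.304,0,0,0.003,-1]]])

```text
time_s: 28.65
ee_pos: [0.6106, -0.0502, 0.079]
eef_rot: [3.141, -0.0, 0.028]
force: [0.0, 0.0, -0.2]
grip_width: 0.0255
grip_force: 15.0
```

Call:
play_rows(motion=[[[0.091,0.133,0,0,0,0,-1],[0.091,0.133,0,0,0,0,-1],[0.091,0.133,0,0,0,0,-1],[0.091,0.133,0,0,0,0,-1]]])

```text
time_s: 29.05
ee_pos: [0.6326, -0.0799, 0.0788]
eef_rot: [-3.141, 0.0, 0.03]
force: [0.1, 0.2, -0.3]
grip_width: 0.0254
grip_force: 15.0
```

```bash
python3 -c "
from j import *
state();go((-.017,-.231),1.66,.0085)"
```

```text
t 29.05 ee [ 0.6326 -0.0799  0.0788] yaw 1.7 jig [ -18.7 -230.7] grip 0.0254 15.0 F [ 0.1  0.2 -0.3] q6 1.36
fractions [0.007 0.001 0.281] turn z 0.0001
```

Call:
play_rows(motion=[[[0,0,0.12,0,0,0,-1],[0,0,0.22,0,0,0,-1],[0,0,0.27,0,0,0,-1],[0,0,0.281,0,0,0,-1],[0,0,0.281,0,0,0,-1]]])

```text
time_s: 29.55
ee_pos: [0.6334, -0.0805, 0.0093]
eef_rot: [3.141, -0.001, 0.029]
force: [-0.4, -0.3, 0.2]
grip_width: 0.026
grip_force: 15.0
```

Call:
play_rows(motion=[[[0,0,0.004,0,0,0,-1],[0,0,0.007,0,0,0,-1],[0.01,0,0.008,0,0,0,-1],[0.018,0,0.008,0,0,0,-1],[0.026,0,0.008,0,0,0,-1],[0.034,0,0.008,0,0,0,-1],[0.034,0,0.008,0,0,0,-1]]], grip_force=6)

```text
time_s: 30.25
ee_pos: [0.6412, -0.0807, 0.0068]
eef_rot: [3.142, 0.001, 0.029]
force: [-4.7, -0.1, 3.6]
grip_width: 0.0258
grip_force: 6.0
```

```bash
python3 -c "
from j import *
state();go((.4424,-.289),92,.10,False)"
```

```text
t 30.25 ee [ 0.6412 -0.0807  0.0068] yaw 1.65 jig [ -10.1 -231.8] grip 0.0258 6.0 F [-4.7 -0.1  3.6] q6 1.36
fractions [-0.82   0.81  -0.372] turn z -0.251
```

Call:
play_rows(motion=[[[0,0,0,0,0,0,-0.25],[0,0,0,0,0,0,-0.25],[0,0,0,0,0,0,-0.25],[0,0,-0.2,0,0,0,-0.25],[0,0,-0.372,0,0,0,-0.25],[-0.1,0.05,-0.372,0,0,-0.02,0.6],[-0.22,0.15,-0.372,0,0,-0.043,1],[-0.34,0.27,-0.372,0,0,-0.066,1],[-0.46,0.39,-0.372,0,0,-0.089,1],[-0.58,0.51,-0.372,0,0,-0.112,1]]])

```text
time_s: 31.25
ee_pos: [0.4992, -0.2131, 0.0997]
eef_rot: [3.141, -0.0, 0.739]
force: [0.4, -0.7, 0.2]
grip_width: 0.072
grip_force: 0.0
```

```bash
python3 look.py | grep blue; python3 -c "
from j import *
state();go((.4424,-.289),92,.10,False)"
```

```text
wrist blue [286.7 272.3] 475 z 0.0215 [ 448.9 -290.7] [48.8 26.7] long axis deg 3.6
scene blue [176.5 168.7] 106 z 0.0211 [ 448.3 -287.7] [68.7 27. ] long axis deg 3.8
scene blue [235.5 225.9] 116 z 0.0242 [640.4 -18.1] [22. 59.] long axis deg -87.1
scene blue [278.7 235. ] 102 z 0.0244 [636.7 102.7] [21.7 59.3] long axis deg -88.0
side blue [281.6 204.1] 33 z 0.024 [632.1 -34.4] [23.6 34.9] long axis deg -90.0
t 31.4 ee [ 0.4995 -0.2136  0.0999] yaw 41.82 jig [-155.6 -360.5] grip 0.0836 0.0 F [ 0.8  0.4 -0.7] q6 0.37
fractions [-0.371  0.072 -0.   ] turn z -0.1394
```

Call:
play_rows(motion=[[[-0.15,0.03,0,0,0,-0.023,1],[-0.3,0.06,0,0,0,-0.046,1],[-0.371,0.072,0,0,0,-0.069,1],[-0.371,0.072,0,0,0,-0.092,1],[-0.371,0.072,0,0,0,-0.115,1],[-0.371,0.072,0,0,0,-0.139,1],[-0.371,0.072,0,0,0,-0.139,1],[-0.371,0.072,0,0,0,-0.139,1]]])

```text
time_s: 32.2
ee_pos: [0.4441, -0.2872, 0.0995]
eef_rot: [3.141, 0.0, 1.601]
force: [0.1, 0.7, 0.0]
grip_width: 0.094
grip_force: 0.0
```

```bash
python3 look.py | grep blue; python3 -c "
from j import *
state()"
```

```text
wrist blue [260.5 200.2] 1186 z 0.0216 [ 441.6 -290.5] [58.8 27.5] long axis deg 3.0
scene blue [176.7 168.5] 107 z 0.0211 [ 447.5 -287.8] [70.2 27. ] long axis deg 3.8
scene blue [235.5 225.9] 116 z 0.0243 [640.6 -18. ] [22. 59.] long axis deg -87.1
scene blue [279.1 235. ] 107 z 0.0237 [636.  102.5] [21.8 59.3] long axis deg -88.0
side blue [255.2 187.1] 26 z 0.0239 [631.2  84.3] [26.2 22. ] long axis deg 23.2
side blue [284.8 284.8] 22 z 0.0221 [ 414.8 -294. ] [20.8 10.3] long axis deg 73.9
t 32.35 ee [ 0.4437 -0.2874  0.0995] yaw 91.84 jig [-213.5 -432.6] grip 0.0939 0.0 F [-0.2 -0.  -0.7] q6 -0.68
```

Call:
play_rows(motion=[[[-0.012,-0.008,0.14,0,0,-0.003,1],[-0.012,-0.008,0.28,0,0,-0.003,0.8],[-0.012,-0.008,0.36,0,0,-0.003,0.7],[-0.012,-0.008,0.386,0,0,-0.003,0.6],[-0.012,-0.008,0.388,0,0,-0.003,0.6],[-0.012,-0.008,0.388,0,0,-0.003,-1],[-0.012,-0.008,0.388,0,0,-0.003,-1],[-0.012,-0.008,0.388,0,0,-0.003,-1],[-0.012,-0.008,0.388,0,0,-0.003,-1],[-0.012,-0.008,0.388,0,0,-0.003,-1]]], grip_force=20)

```text
time_s: 33.35
ee_pos: [0.4421, -0.2911, 0.0036]
eef_rot: [3.14, 0.001, 1.625]
force: [0.4, 1.0, 7.7]
grip_width: 0.0595
grip_force: 20.0
```

```bash
python3 -c "
from j import *
state();go((-.017,-.2935),1.66,.095)"
```

```text
t 33.35 ee [ 0.4421 -0.2911  0.0036] yaw 93.09 jig [-215.2 -436.2] grip 0.0595 20.0 F [0.4 1.  7.7] q6 -0.71
fractions [ 0.551  0.807 -0.365] turn z 0.254
```

Call:
play_rows(motion=[[[0,0,-0.18,0,0,0,-1],[0.05,0.05,-0.365,0,0,0.023,-1],[0.13,0.17,-0.365,0,0,0.046,-1],[0.21,0.28,-0.365,0,0,0.069,-1],[0.29,0.39,-0.365,0,0,0.092,-1],[0.37,0.51,-0.365,0,0,0.115,-1],[0.45,0.63,-0.365,0,0,0.138,-1],[0.52,0.75,-0.365,0,0,0.161,-1],[0.549,0.807,-0.365,0,0,0.184,-1],[0.549,0.807,-0.365,0,0,0.207,-1]]])

```text
time_s: 34.35
ee_pos: [0.6369, -0.1412, 0.0936]
eef_rot: [-3.142, -0.0, 0.32]
force: [-0.8, 0.0, -0.7]
grip_width: 0.0596
grip_force: 20.0
```

Call:
play_rows(motion=[[[0,0,0,0,0,0.023,-1],[0,0,0,0,0,0.046,-1],[0,0,0,0,0,0.047,-1],[0,0,0,0,0,0.047,-1]]])

```text
time_s: 34.75
ee_pos: [0.6356, -0.1428, 0.0939]
eef_rot: [3.142, -0.0, 0.033]
force: [-0.1, 0.7, -0.7]
grip_width: 0.06
grip_force: 20.0
```

```bash
python3 -c "
from j import *
state();go((-.017,-.2945),1.66,.008)"
```

```text
t 34.75 ee [ 0.6356 -0.1428  0.0939] yaw 1.88 jig [ -17.5 -293.6] grip 0.06 20.0 F [-0.1  0.7 -0.7] q6 1.26
fractions [0.002 0.004 0.344] turn z 0.0006
```

Call:
play_rows(motion=[[[0,0.004,0.15,0,0,0,-1],[0,0.004,0.28,0,0,0,-1],[0,0.004,0.34,0,0,0,-1],[0,0.004,0.348,0,0,0,-1],[0,0.004,0.348,0,0,0,-1]]])

```text
time_s: 35.25
ee_pos: [0.6361, -0.1439, 0.0077]
eef_rot: [3.141, -0.001, 0.03]
force: [-0.2, -0.2, -0.2]
grip_width: 0.0598
grip_force: 20.0
```

Call:
play_rows(motion=[[[0,0,0.004,0,0,0,-1],[0,0,0.008,0,0,0,-1],[0.01,0,0.01,0,0,0,-1],[0.018,0,0.01,0,0,0,-1],[0.024,0,0.01,0,0,0,-1],[0.032,0,0.01,0,0,0,-1],[0.032,0,0.01,0,0,0,-1]]], grip_force=6)

```text
time_s: 35.95
ee_pos: [0.643, -0.1435, 0.0041]
eef_rot: [-3.141, 0.002, 0.029]
force: [-5.4, 0.2, 2.1]
grip_width: 0.0596
grip_force: 6.0
```

```bash
python3 -c "
from j import *
state()"
```

```text
t 35.95 ee [ 0.643  -0.1435  0.0041] yaw 1.66 jig [ -10.1 -294.6] grip 0.0596 6.0 F [-5.4  0.2  2.1] q6 1.27
```

Call:
play_rows(motion=[[[0,0,0,0,0,0,0.45],[0,0,0,0,0,0,0.45],[0,0,0,0,0,0,0.45],[0,0,-0.2,0,0,0,0.45],[0,0,-0.4,0,0,0,0.45],[-0.12,-0.1,-0.55,0,0,0,0],[-0.25,-0.2,-0.7,0,0,0,-0.3],[-0.38,-0.3,-0.8,0,0,0,-0.3],[-0.5,-0.42,-0.9,0,0,0,-0.3],[-0.557,-0.497,-0.98,0,0,0,-0.3]]])

```text
time_s: 36.95
ee_pos: [0.4991, -0.0222, 0.2509]
eef_rot: [3.142, -0.001, 0.029]
force: [0.4, -0.6, 0.8]
grip_width: 0.034
grip_force: 0.0
```

Call:
play_rows(motion=[[[0,0,0,0,0,0,-0.3],[0,0,0,0,0,0,-0.3],[0,0,0,0,0,0,-0.3]]])

```text
time_s: 37.25
ee_pos: [0.501, -0.0238, 0.2482]
eef_rot: [-3.141, 0.001, 0.029]
force: [-0.2, -0.7, -0.8]
grip_width: 0.0328
grip_force: 0.0
```

```bash
python3 - <<'E'
from j import *
state(); c=grab('wrist'); pickle.dump(c,open('pics/row.pkl','wb'))
im=ortho(c,.58,.70,-.25,.2,.024,.0006); cv2.imwrite('pics/row.png',im[:,:,::-1])
C=cloud(c).reshape(-1,3); q=C[(C[:,2]>.064)&(C[:,2]<.08)&(abs(C[:,0]-.65)<.04)&(C[:,1]>-.26)&(C[:,1]<-.15)]
print('knob',len(q),np.percentile(q,[3,50,97],axis=0).round(4).tolist())
for col in (((105,80,40),(130,255,255)),((2,110,80),(14,255,255))):
    for b in blobs(c,*col,20,(.015,.03)): print(b[0],b[1],b[2],np.round(b[3][0],1),np.round(b[3][1],1),round(b[3][2],1),'jig',(w2j(np.array(b[3][0])/1000)*1000).round(1))
E
```

```text
t 37.25 ee [ 0.501  -0.0238  0.2482] yaw 1.63 jig [-148.6 -170.8] grip 0.0328 0.0 F [-0.2 -0.7 -0.8] q6 1.42
knob 217 [[0.6458, -0.2202, 0.0652], [0.6531, -0.2116, 0.0712], [0.6606, -0.2052, 0.0731]]
[173.7  75.6] 758 0.0238 [631.9 101.4] [25.4 61. ] 1.9 jig [-14.1 -49.4]
[259.7  75.4] 664 0.0236 [636.3 -18.5] [24.1 59. ] 1.7 jig [ -13.2 -169.4]
[357.6  72.4] 492 0.0237 [ 640.9 -143.7] [24.  58.2] 1.3 jig [ -12.2 -294.6]
[218.7  75.2] 332 0.0236 [633.9  40.9] [25.4 27.1] 1.8 jig [ -13.9 -110. ]
[306.6  75.1] 338 0.0234 [637.4 -80.5] [25.4 27.6] 1.5 jig [ -13.9 -231.4]
[ 88.2 189.8] 228 0.0198 [464.5 242.1] [25.2 26.5] 1.7 jig [-177.4   96.1]
[ 96.  224.9] 240 0.0196 [407.7 236.2] [26.9 31. ] 1.6 jig [-234.3   91.8]
```

View pics/row.png

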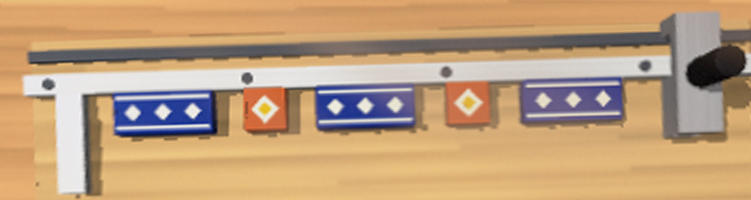

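All five pieces lie spaced and flush along the fence, in order bar, dot, bar, dot, bar. Before I turn the gripper to pinch the knob across the row, I check where the brown pot's brush stands.

```bash
python3 - <<'E'
from j import *
for n in ('scene','side'):
    C=cloud(grab(n)).reshape(-1,3)
    q=C[(C[:,0]>.69)&(C[:,0]<.95)&(C[:,1]>-.3)&(C[:,1]<.12)&(C[:,2]>.07)&(C[:,2]<.2)]
    print(n,len(q),np.percentile(q,[1,50,99],axis=0).round(3).tolist(), q[q[:,2]>.12].min(0) if (q[:,2]>.12).any() else None)
go((-.002,-.364),91.66,.11)
E
```

```text
scene 38 [[0.819, 0.05, 0.078], [0.848, 0.063, 0.134], [0.86, 0.069, 0.154]] [0.83849097 0.06132203 0.12014837]
side 79 [[0.8, 0.043, 0.071], [0.827, 0.055, 0.113], [0.855, 0.067, 0.154]] [0.82746986 0.05131738 0.12209115]
fractions [0.588 0.772 0.551] turn z -0.2501
```

Call:
play_rows(motion=[[[0.1,0.12,0,0,0,-0.023,-0.1],[0.2,0.24,0,0,0,-0.046,-0.1],[0.3,0.36,0.1,0,0,-0.069,-0.1],[0.4,0.48,0.2,0,0,-0.092,-0.1],[0.5,0.6,0.3,0,0,-0.115,-0.1],[0.588,0.72,0.4,0,0,-0.138,-0.1],[0.588,0.772,0.551,0,0,-0.161,-0.1],[0.588,0.772,0.551,0,0,-0.184,-0.1],[0.588,0.772,0.551,0,0,-0.207,-0.1],[0.588,0.772,0.551,0,0,-0.23,-0.1]]])

```text
time_s: 38.4
ee_pos: [0.653, -0.2126, 0.1099]
eef_rot: [-3.14, -0.001, 1.479]
force: [0.6, -0.3, 0.3]
grip_width: 0.042
grip_force: 0.0
```

Call:
play_rows(motion=[[[0,0,0,0,0,-0.02,-0.1],[0,0,0,0,0,-0.02,-0.1],[0,0,0,0,0,-0.02,-0.1]]])

```text
time_s: 38.7
ee_pos: [0.6532, -0.2123, 0.1107]
eef_rot: [-3.141, -0.0, 1.596]
force: [-0.6, -0.4, -0.8]
grip_width: 0.0424
grip_force: 0.0
```

```bash
python3 - <<'E'
from j import *
state(); c=grab('wrist'); C=cloud(c).reshape(-1,3); q=C[(C[:,2]>.066)&(C[:,2]<.078)&(abs(C[:,0]-.65)<.03)&(C[:,1]>-.25)&(C[:,1]<-.18)]
print('knob',len(q),np.percentile(q,[3,50,97],axis=0).round(4).tolist())
go((-.002,-.364),91.66,.035)
E
```

```text
t 38.7 ee [ 0.6532 -0.2123  0.1107] yaw 91.42 jig [  -2.  -363.6] grip 0.0424 0.0 F [-0.6 -0.4 -0.8] q6 -0.39
knob 327 [[0.6461, -0.2211, 0.0684], [0.6537, -0.2131, 0.0715], [0.6609, -0.2061, 0.0729]]
fractions [-0.002 -0.     0.304] turn z -0.0006
```

Call:
play_rows(motion=[[[0,0,0.15,0,0,0,-0.1],[0,0,0.296,0,0,0,-0.1],[0,0,0.296,0,0,0,-0.1],[0,0,0.296,0,0,0,-1],[0,0,0.296,0,0,0,-1],[0,0,0.296,0,0,0,-1],[0,0,0.296,0,0,0,-1],[0,0,0.296,0,0,0,-1],[0,0,0.296,0,0,0,-1]]], grip_force=8)

```text
time_s: 39.65
ee_pos: [0.6541, -0.2123, 0.0393]
eef_rot: [3.139, 0.001, 1.6]
force: [-1.6, 0.4, 6.8]
grip_width: 0.0178
grip_force: 8.0
```

```bash
python3 -c "
from j import *
state(); go((-.002,-.264),91.66,.037)"
```

```text
t 39.65 ee [ 0.6541 -0.2123  0.0393] yaw 91.65 jig [  -1.  -363.6] grip 0.0178 8.0 F [-1.6  0.4  6.8] q6 -0.4
fractions [ 0.399 -0.004  0.009] turn z -0.0
```

Call:
play_rows(motion=[[[0.024,0,-0.006,0,0,0,-1],[0.048,0,-0.006,0,0,0,-1],[0.072,0,-0.006,0,0,0,-1],[0.096,0,-0.006,0,0,0,-1],[0.12,0,-0.006,0,0,0,-1],[0.144,0,-0.006,0,0,0,-1],[0.168,0,-0.006,0,0,0,-1],[0.192,0,-0.006,0,0,0,-1],[0.216,0,-0.006,0,0,0,-1],[0.24,0,-0.006,0,0,0,-1]]])

```text
time_s: 40.65
ee_pos: [0.6522, -0.152, 0.0395]
eef_rot: [3.14, 0.001, 1.6]
force: [5.7, -2.6, -3.4]
grip_width: 0.0174
grip_force: 8.0
```

```bash
python3 - <<'E'
from j import *
state(); c=grab('wrist'); cv2.imwrite('pics/row2.png',cv2.resize(c['frame'][:,:,::-1],(800,600)))
E
```

```text
t 40.65 ee [ 0.6522 -0.152   0.0395] yaw 91.65 jig [  -1.2 -303.3] grip 0.0174 8.0 F [ 5.7 -2.6 -3.4] q6 -0.31
```

View pics/row2.png

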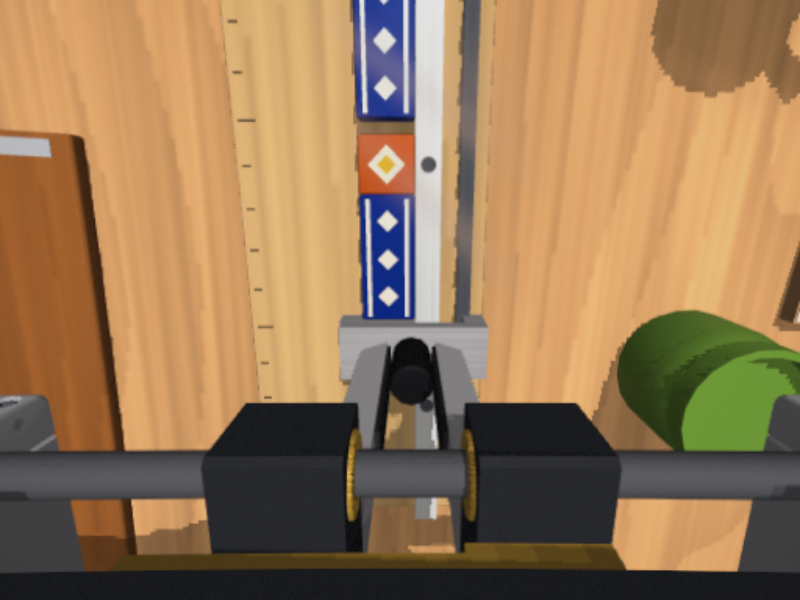

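The stop drives the row straight: bar and dot are already closed up at (388,190), flush with the fence. I continue.

Call:
play_rows(motion=[[[0.022,0.002,0,0,0,0,-1],[0.044,0.002,0,0,0,0,-1],[0.066,0.002,0,0,0,0,-1],[0.088,0.002,0,0,0,0,-1],[0.11,0.002,0,0,0,0,-1],[0.132,0.002,0,0,0,0,-1],[0.154,0.002,0,0,0,0,-1],[0.176,0.002,0,0,0,0,-1],[0.196,0.002,0,0,0,0,-1],[0.21,0.002,0,0,0,0,-1]]])

```text
time_s: 41.7
ee_pos: [0.6506, -0.0991, 0.0393]
eef_rot: [3.141, 0.0, 1.6]
force: [-0.9, -4.1, 5.0]
grip_width: 0.0175
grip_force: 8.0
```

Call:
play_rows(motion=[[[0.006,0,0,0,0,0,-1],[0.012,0,0,0,0,0,-1],[0.016,0,0,0,0,0,-1]]])

```text
time_s: 42.0
ee_pos: [0.6505, -0.0953, 0.0393]
eef_rot: [3.141, 0.0, 1.6]
force: [-1.1, -3.6, 6.3]
grip_width: 0.0176
grip_force: 8.0
```

Call:
play_rows(motion=[[[0.004,0,0,0,0,0,-1],[0.008,0,0,0,0,0,-1],[0.008,0,0,0,0,0,-1]]])

```text
time_s: 42.3
ee_pos: [0.6504, -0.0932, 0.0393]
eef_rot: [3.141, -0.0, 1.6]
force: [-1.1, -1.6, 5.4]
grip_width: 0.0177
grip_force: 8.0
```

```bash
python3 -c "
from j import *
state()"
```

```text
t 42.3 ee [ 0.6504 -0.0932  0.0393] yaw 91.66 jig [  -1.2 -244.5] grip 0.0177 8.0 F [-1.1 -1.6  5.4] q6 -0.23
```

Call:
play_rows(motion=[[[0.004,0,0,0,0,0,-1],[0.008,0,0,0,0,0,-1],[0.012,0,0,0,0,0,-1]]])

```text
time_s: 42.6
ee_pos: [0.6504, -0.091, 0.0393]
eef_rot: [3.141, 0.001, 1.6]
force: [-0.7, -9.4, 5.2]
grip_width: 0.0176
grip_force: 8.0
```

Call:
play_rows(motion=[[[0.004,0,0,0,0,0,-1],[0.008,0,0,0,0,0,-1],[0.008,0,0,0,0,0,-1]]])

```text
time_s: 42.9
ee_pos: [0.6503, -0.0894, 0.0392]
eef_rot: [3.141, 0.002, 1.599]
force: [0.3, -9.1, 3.1]
grip_width: 0.0178
grip_force: 8.0
```

```bash
python3 - <<'E'
from j import *
state(); c=grab('wrist'); cv2.imwrite('pics/row3.png',cv2.resize(c['frame'][:250,120:370,::-1],(600,600),interpolation=cv2.INTER_CUBIC))
E
```

```text
t 42.9 ee [ 0.6503 -0.0894  0.0392] yaw 91.64 jig [  -1.2 -240.7] grip 0.0178 8.0 F [ 0.3 -9.1  3.1] q6 -0.22
```

View pics/row3.png

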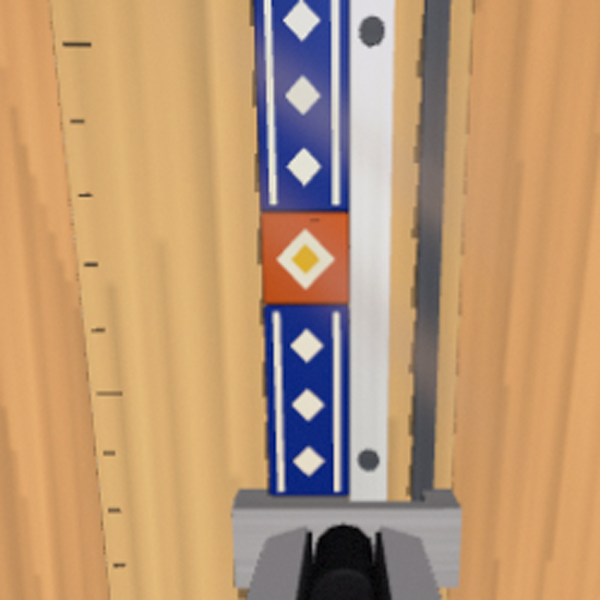

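The row is closed up and the pads slip at 9 N. I release, lift and check the whole row.

Call:
play_rows(motion=[[[0,0,0,0,0,0,-0.3],[0,0,0,0,0,0,-0.1],[0,0,0,0,0,0,-0.1],[0,0,0,0,0,0,-0.1],[0,0,-0.2,0,0,0,-0.1],[0,0,-0.4,0,0,0,-0.1],[-0.1,-0.1,-0.6,0,0,0,-0.1],[-0.15,-0.2,-0.75,0,0,0,-0.1],[-0.15,-0.2,-0.75,0,0,0,-0.1],[-0.15,-0.2,-0.75,0,0,0,-0.1]]])

```text
time_s: 43.95
ee_pos: [0.6014, -0.1279, 0.228]
eef_rot: [3.139, 0.001, 1.599]
force: [0.6, 0.6, -0.6]
grip_width: 0.0424
grip_force: 0.0
```

```bash
python3 - <<'E'
from j import *
state(); c=grab('wrist')
im=ortho(c,.58,.70,-.13,.18,.024,.0004); cv2.imwrite('pics/fin.png',im[:,:,::-1])
for col in (((105,80,40),(130,255,255)),((2,110,80),(14,255,255))):
    for b in blobs(c,*col,20,(.015,.03)): print(b[1],b[2],np.round(b[3][1],1),round(b[3][2],1),'jig',(w2j(np.array(b[3][0])/1000)*1000).round(1))
E
```

```text
t 43.95 ee [ 0.6014 -0.1279  0.228 ] yaw 91.61 jig [ -51.3 -277.7] grip 0.0424 0.0 F [ 0.6  0.6 -0.6] q6 -0.3
532 0.0238 [24.2 54.3] 2.8 jig [ -13.  -113.7]
570 0.0236 [24.5 56.7] 2.7 jig [ -12.6 -200.8]
368 0.0237 [25.4 23.7] 1.6 jig [-13.4 -72.7]
324 0.0235 [26.2 25.9] 1.6 jig [ -13.6 -158.4]
```

View pics/fin.png

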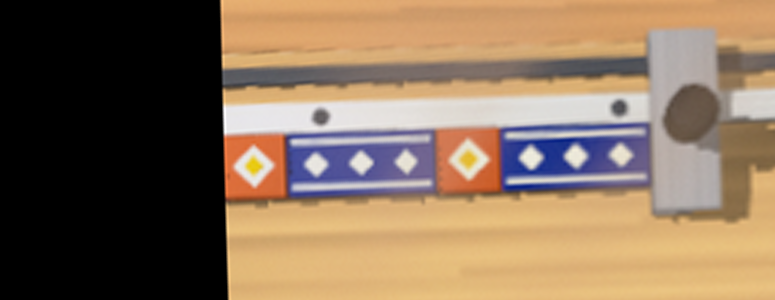

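Call:
play_rows(motion=[[[0.2,0,0,0,0,0,-0.1],[0.4,0,0,0,0,0,-0.1],[0.4,0,0,0,0,0,-0.1],[0.4,0,0,0,0,0,-0.1],[0.4,0,0,0,0,0,-0.1]]])

```text
time_s: 44.5
ee_pos: [0.5985, -0.0278, 0.2251]
eef_rot: [-3.14, -0.0, 1.6]
force: [-0.6, -0.2, -0.4]
grip_width: 0.0423
grip_force: 0.0
```

```bash
python3 - <<'E'
from j import *
c=grab('wrist')
im=ortho(c,.58,.70,-.06,.18,.024,.0003); cv2.imwrite('pics/fin2.png',im[:,:,::-1])
for col in (((105,80,40),(130,255,255)),((2,110,80),(14,255,255))):
    for b in blobs(c,*col,20,(.015,.03)): print(b[1],b[2],np.round(b[3][1],1),round(b[3][2],1),'jig',(w2j(np.array(b[3][0])/1000)*1000).round(1))
state()
E
```

```text
412 0.0239 [24.1 40.9] 2.8 jig [-12.9 -20.8]
57 0.0235 [17.1  9.7] 1.6 jig [-17.  -52.9]
416 0.0237 [24.3 49.1] 2.7 jig [ -12.3 -110.8]
27 0.0237 [ 8.5 13.7] 65.6 jig [ -19.7 -140.7]
551 0.0237 [25.7 57.8] 1.7 jig [ -13.  -200.4]
302 0.0236 [25.7 23.7] 1.6 jig [-13.8 -72.1]
264 0.0236 [25.8 23.9] 1.7 jig [ -13.7 -158.2]
t 44.55 ee [ 0.5985 -0.0282  0.2254] yaw 91.61 jig [ -51.3 -178. ] grip 0.0425 0.0 F [ 0.3 -0.2  0.1] q6 -0.14
```

View pics/fin2.png

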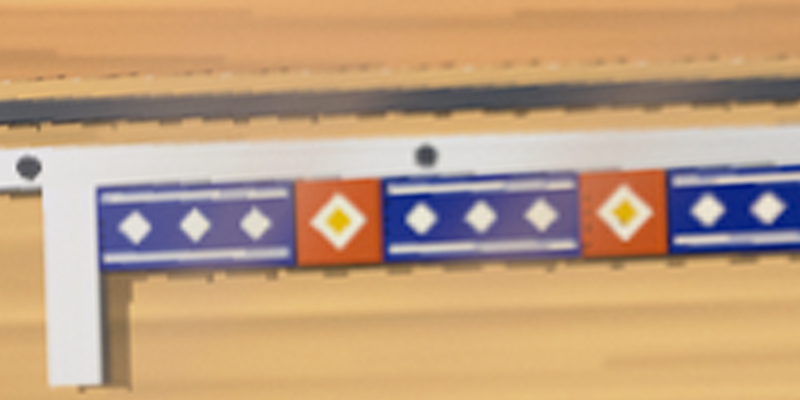

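The row is tight from the end stop at column 98, flush with the fence and flat. I hand it in.

```bash
python3 -c "
from station import workorder
print(workorder.hand_in())"
```

```text
the job is handed in; nothing more can be done
None
```

The job is handed in: the row bar–dot–bar–dot–bar lies flat and tight in the jig from the fixed corner, with the sliding stop snug against the last bar and released; the two spare dots are still in the tray. I have no verdict from the judging.

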